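Isolate the bench drill and brush the offcuts off its table

TASK

The bench drill takes its power through the safety plug in the sloped control box. Before disturbing the offcuts pull that plug right out of its sprung socket, and put it down on the desk; then take the brush and, bristles bearing on the drill table but with a light hand, sweep the three offcuts out from under the chuck, off the front of the table and into the scrap tray, and put the brush back down on the bare desk. Keep fingers off the offcuts and leave the toggle switches, microphone, mug and tin alone.

Things in the scene. Friction and masses are not known exactly. Their poses are not given: they have to be found in the camera images.
- plug: black safety plug, home in the socket at the start; 86 mm long, about 90 g. Origin: middle of the underside of its flange (60 x 40 x 8 mm), which lies on the socket face when home. Own z points out of the socket, the way to pull (30 degrees from vertical). Below the flange a shank 34 x 25 mm reaches 32 mm into the socket with 1 mm clearance each side
- plug_grip (a point): middle of the plug's grip bar, 34 mm along own z from the plug's origin; axes as the plug's. The bar is 56 mm long (own x), 22 mm thick (own y: grip it across this) and stands 8 to 54 mm above the plug's origin. It stands free: 45 mm clear on both sides
- socket (a point): middle of the socket mouth on the sloped panel (do not use its axes; the plug's own z gives the pull direction). Two sprung balls in it catch a groove in the plug's shank: the plug resists until pulled with about 10 to 20 N, straight, passes the balls after 20 mm and is clear of the socket after 32 mm
- control_box: sloped control box, fixed, 240 mm deep (own x) by 260 mm wide (own y). Origin: centre of its underside. The panel faces own -x and rises at 30 degrees from 50 mm high at own x -120 mm to 150 mm at own x +53 mm; behind it a flat deck 150 mm high with a brass antenna connector. Four toggles and two amber jewels stand in a row 85 mm up the slope from the socket, up to 35 mm proud
- toggle1 (a joint): chrome toggle switch on the panel, rad; 0 as set, grows when knocked, stays where it is left. Toggles 1 to 4 are at own y -105, -69, -33 and +3 mm of the control box
- toggle2 (a joint): chrome toggle switch, as toggle1
- toggle3 (a joint): chrome toggle switch, as toggle1
- toggle4 (a joint): chrome toggle switch, as toggle1
- brush: wooden block brush standing on its bristles on the desk, 185 mm tall, about 160 g. Origin: centre of the bristle ends; own z up the handle. Stiff bristles (behave as rigid) 30 mm thick (own x), 110 mm wide (own y), 55 mm tall; wooden back 34 x 114 mm from 55 to 77 mm. Leaning about own y it touches a surface along one long bristle edge, 15 mm from the middle
- brush_grip (a point): middle of the brush's upright handle, 145 mm up own z from the bristle ends; axes as the brush's. The handle is 18 mm thick (own x: grip it across this), 28 mm wide (own y), from 77 to 185 mm above the bristle ends
- drill: small bench drill, fixed. Origin: on the desk under the spindle axis; front faces own -x. Steel table with its flat top 110 mm above the desk, underside 90 mm, own x -105 (front edge) to +85 mm, own y -110 to +110 mm. The head is 90 mm wide, from own x -50 mm backwards, 345 to 505 mm above the desk. Column 46 mm thick at own x +130 mm. Feed spokes reach 85 mm round the head's own -y side
- table_front (a point): middle of the front edge of the drill table, on its top face. While sweeping, the stiff bristles must bear on the table with a light hand, some 2 to 10 N (never over 35 N): set them down slowly, about 10 mm/s, stop when contact is felt, then sweep level. 1 mm too deep adds about 5 N
- chuck_nose (a point): lowest point of the chuck, 126 mm over the table; the chuck is 43 mm thick from 22 mm above it. Chuck and head keep an upright hand from setting the brush behind the offcuts: lean it 35 to 42 degrees from vertical, handle towards the drill's front, bristles towards the column
- flat: steel flat-bar offcut lying flat on the drill table, 66 mm long (own x), 28 mm wide, only 5 mm thick, 50 to 100 g: the bristles must be down on the table to catch it. Origin: centre of its underside. The three offcuts lie side by side, about 58 mm apart, roughly along the drill's own x, in any order; their centres 34 to 54 mm in front of the spindle axis
- channel: aluminium U-channel offcut on the drill table, 64 mm long (own x), 26 mm wide, 20 mm high, 35 to 70 g. Origin: centre of its underside
- angle: aluminium angle offcut on the drill table, 62 mm long (own x), 26 mm wide, 20 mm high, 38 to 77 g. Origin: centre of its underside
- tray: steel scrap tray, fixed on the desk, 165 mm (own x) by 250 mm (own y), walls 55 mm high and 4 mm thick, floor 4 mm. Origin: centre of its underside. It stands before the drill, its back wall tucked under the table, which overhangs it by some 45 mm
- microphone: blue bakelite desk microphone, 179 mm tall, foot 90 mm in diameter. Origin: centre of its foot
- mug: white mug, 90 mm tall, 80 mm in diameter. Origin: centre of its foot
- screw_tin: round tin, 85 mm tall, 70 mm in diameter. Origin: centre of its foot

How it is judged:
By the outcome, as a careful person would: the job done as asked, in the order asked, and still so for the second after the job is handed in, with the robot touching nothing.
It also fails if it takes over 67 s, if anything falls off the work surface, if the arm or the gripper's body presses on something with over 40 N, if the wrist force passes 120 N, or if a joint passes its speed limit or range.

ROBOT

A 6-joint arm with a two-finger parallel gripper is mounted at the origin on the work surface. World frame = base frame: x ahead of the robot, y to its left, z up, the work surface at z = 0. Lengths are in m, angles in degrees, forces in N, time in s.
With the tool pointing down it reaches from about 0.4 to 0.825 m from the base axis. Payload 7 kg.
Tool frame: the origin (TCP) lies midway between the tips of the shut fingers; the grasp point (between the pads) lies 19 mm behind it; z points along the fingers, y is the line along which they close (so a half turn about z gives the same grasp; the last joint's range is limited). The gripper opens to 88 mm and grips with 3 to 60 N. Pads are 19 mm wide; open, the fingers measure 130 mm over their backs; the gripper's body (78 mm by 193 mm) begins 47 mm behind the grasp point.
Start: joints at [-58.837, 20.546, 0.682, 0, -70.136, -16.507], TCP at [0.171, -0.653, 0.227] pointing down, gripper open.
Joint ranges: [-176.03, 176.03], [-82.01, 121.73], [-58.28, 71.71], [-173.87, 95.51], [-174.79, -0.11], [-173.66, 173.66]. Speed limits (degrees/s): [136.94, 136.94, 172.46, 180, 180, 180].

INTERFACE

Orientations are given as [roll, pitch, yaw] about the fixed x, y, z axes, in that order (R = Rz(yaw) Ry(pitch) Rx(roll)).
In Python, from plant import get_state, optics, order gives the robot as it stands. The module is installed in compiled form; this text tells all that it offers.
- The arm moves only by the tool send_rows, never from a script. Its argument "moves" is a list of rows, each an object with "slide": the shift along the tool's x, y, z as a fraction of full scale, a list of three; "turn": the turn about the tool's z as a fraction of full scale; "gripper": the opening, from 0 (shut) to 1 (fully open). A call has exactly 5 rows; each row is the pose to reach, as a shift and turn from the pose commanded when the call began, along the tool's axes at that moment; what a row does not reach only later rows make up. Full scale, the value 1, is 150 mm for a shift and 90 degrees for a turn. A row lasts 1/12 s, in which the tool goes at most 41.7 mm and 7.16 degrees, less where a joint would pass 70% of its speed; a pose out of reach is approached as far as the arm can. A call with a number of a shift or a turn outside -1 to 1 is refused whole. A call with a gripper value outside its range is refused whole. The fingers move at their own pace and stop on an object; "newtons" is the grip in N (left out, the last holds). Time passes only in rows, so rows that repeat a pose let the fingers close, or fill a call up. It gives the time, the measured TCP pose, the force, the opening and the grip force at its end, in the units of the state.
- get_state(): the state, without advancing time (a new reading comes with each control period).
- optics.capture(name): name is "scene" or "top" or "wrist"; returns a dict with "img" (400x640x3 uint8, red, green, blue), "intrinsics" (3x3 intrinsics, pixels), "dist" ([k1, k2, p1, p2, k3] as OpenCV has them; the pictures are not rectified), "origin" and "attitude" of the camera in the world. Camera axes: x right, y down, z forward; pixel columns grow to the right and rows downward; lengths in m; the calibration is good to about 2 mm. A picture is of the moment at which its call begins. There is no depth.
- order.close_job(): hands the job in; it is judged then, once.
Trained networks look in the newest picture that a camera, given by its name, has taken for a name from the list of things; names that differ only in an ending like _2 or _b are one class to them, and where a whole thing is asked for, a point or a joint stands for the part that bears it (a point fixed in the world has none). Each returns a list of dicts, best first, with "p" (0 to 1); they miss things now and then, are a little off and sometimes report something else, mostly with a low value. They report only what shows in the picture. A call takes as long as a camera call.
- optics.look_for(camera, name): "location" ([x, y, z] in m, in world coordinates, good to about 4 mm: the middle of the surface that is visible of it).
The state is a dict: "time_s": time; "joints": joint angles; "qd": joint speeds; "joint_torque": joint torques, N m; "tcp_pos": TCP position; "eef_rot": TCP orientation; "contact_force": force on the tool from outside, world axes, zero at the start; "moment": the same for the moment, N m; "gripper_width": finger opening in m; "gripper_force": force on a finger pad.
Only numpy, scipy, OpenCV 4.12 (cv2) and the standard library are available. Lean on these libraries where they do the work, as an engineer would, in place of code of your own. Each camera call takes 0.05 s, during which the arm holds its last target. There are 200 camera calls.

## Working session

There is one attempt and no reset: what is moved stays moved. The work goes in short steps, Python scripts to look and compute and a tool call to move; the robot and the scene stay as the last step left them, time stands still between calls to the robot, and variables do not carry over. Pictures are saved under pics/ and viewed, at most 10 in all, crops included, and the job is handed in when it is done.

Besides the shell and the picture viewer there is one more tool, called after "Call:" as name([rows], argument=value, ...), one row to a line, values as JSON. send_rows: Moves the arm, as the interface text tells. Shift numbers are shares of 150 mm and turn numbers shares of 90 degrees, none past 1 either way. Its arguments: {"type":"object","properties":{"moves":{"type":"array"},"newtons":{"type":"number"}},"required":["moves"]}

```bash
ls -la . pics
```

```text
.:
total 16
drwxr-xr-x  3 agent agent 4096 Nov 30 05:55 .
drwxr-xr-x 23 root  root  4096 Nov 30 05:54 ..
-rw-r--r--  1 agent agent  397 Nov 30 05:55 h.py
drwxr-xr-x  2 agent agent 4096 Nov 30 05:55 pics

pics:
total 1228
drwxr-xr-x 2 agent agent   4096 Nov 30 05:55 .
drwxr-xr-x 3 agent agent   4096 Nov 30 05:55 ..
-rw-r--r-- 1 agent agent 452438 Nov 30 05:55 scene0.png
-rw-r--r-- 1 agent agent 400492 Nov 30 05:55 top0.png
-rw-r--r-- 1 agent agent 392302 Nov 30 05:55 wrist0.png
```

View pics/top0.png

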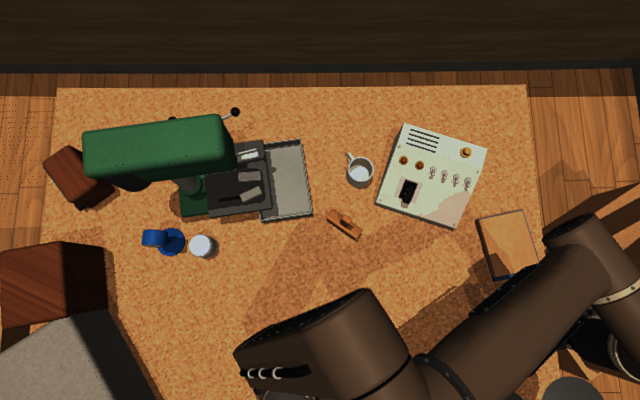

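View pics/scene0.png

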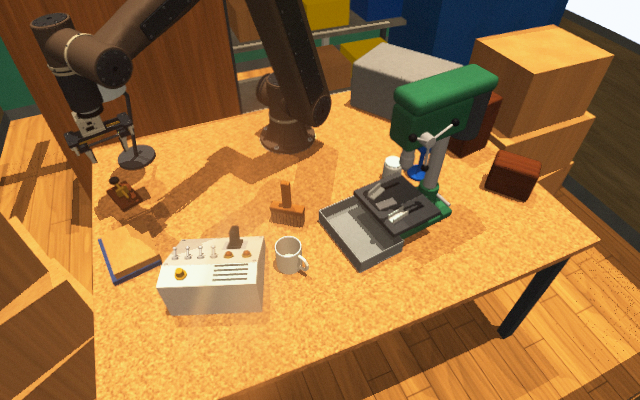

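Call:
send_rows([
  {"slide": [0, 0, 0], "turn": [0.02, 0, 0], "gripper": 1},
  {"slide": [0, 0, 0], "turn": [0.02, 0, 0], "gripper": 1},
  {"slide": [0, 0, 0], "turn": [0.02, 0, 0], "gripper": 1},
  {"slide": [0, 0, 0], "turn": [0.02, 0, 0], "gripper": 1},
  {"slide": [0, 0, 0], "turn": [0.02, 0, 0], "gripper": 1},
])

```text
invalid input
```

Call:
send_rows([
  {"slide": [0, 0.25, 0], "turn": 0, "gripper": 1},
  {"slide": [0, 0.5, 0], "turn": 0, "gripper": 1},
  {"slide": [0, 0.75, 0], "turn": 0, "gripper": 1},
  {"slide": [0, 1, 0], "turn": 0, "gripper": 1},
  {"slide": [0, 1, 0], "turn": 0, "gripper": 1},
])

```text
time_s: 2.27
tcp_pos: [0.1306, -0.5023, 0.2269]
eef_rot: [179.9, 0.1, -165.4]
contact_force: [-0.3, 0.5, -0.7]
gripper_width: 0.0876
gripper_force: 0.0
```

Call:
send_rows([
  {"slide": [0, 0.25, 0], "turn": 0, "gripper": 1},
  {"slide": [0, 0.5, 0], "turn": 0, "gripper": 1},
  {"slide": [0, 0.75, 0], "turn": 0, "gripper": 1},
  {"slide": [0, 1, 0], "turn": 0, "gripper": 1},
  {"slide": [0, 1, 0], "turn": 0, "gripper": 1},
])

```text
time_s: 2.68
tcp_pos: [0.0924, -0.3579, 0.2267]
eef_rot: [-180.0, 0.1, -165.4]
contact_force: [-0.2, -0.5, -0.9]
gripper_width: 0.0874
gripper_force: 0.0
```

```bash
python3 -c "
from h import *
st()"
```

```text
{'time_s': 2.6833, 'joints': [-44.371, -10.4489, -34.0187, -0.0959, -66.3381, -30.9475], 'tcp_pos': [0.0924, -0.3579, 0.2267], 'eef_rot': [-179.9662, 0.1227, -165.3569], 'contact_force': [-0.1813, -0.5193, -0.9423], 'moment': [0.0319, 0.1102, 0.0392], 'gripper_width': 0.0874, 'gripper_force': 0.0}
```

Call:
send_rows([
  {"slide": [0, 0.25, 0], "turn": 0, "gripper": 1},
  {"slide": [0, 0.5, 0], "turn": 0, "gripper": 1},
  {"slide": [0, 0.7, 0], "turn": 0, "gripper": 1},
  {"slide": [0, 0.7, 0], "turn": 0, "gripper": 1},
  {"slide": [0, 0.7, 0], "turn": 0, "gripper": 1},
])

```text
time_s: 3.1
tcp_pos: [0.0687, -0.2606, 0.2274]
eef_rot: [-179.8, 0.2, -165.1]
contact_force: [0.6, -0.8, 1.3]
gripper_width: 0.0874
gripper_force: 0.0
```

```bash
python3 -c "
from h import *
st()"
```

```text
{'time_s': 3.1, 'joints': [-29.855, -25.1204, -42.4493, -0.0005, -72.3512, -45.2606], 'tcp_pos': [0.0687, -0.2606, 0.2274], 'eef_rot': [-179.7752, 0.2276, -165.1153], 'contact_force': [0.5659, -0.8396, 1.2645], 'moment': [-0.0808, -0.0472, 0.0127], 'gripper_width': 0.0874, 'gripper_force': 0.0}
```

Call:
send_rows([
  {"slide": [0, 0.2, 0], "turn": 0, "gripper": 1},
  {"slide": [0, 0.4, 0], "turn": 0, "gripper": 1},
  {"slide": [0, 0.6, 0], "turn": 0, "gripper": 1},
  {"slide": [0, 0.8, 0], "turn": 0, "gripper": 1},
  {"slide": [0, 0.8, 0], "turn": 0, "gripper": 1},
])

```text
time_s: 3.52
tcp_pos: [0.0619, -0.1814, 0.2088]
eef_rot: [179.5, -0.2, -165.4]
contact_force: [-0.6, -0.0, 0.1]
gripper_width: 0.0875
gripper_force: 0.0
```

```bash
python3 -c "
from h import *
st()"
```

```text
{'time_s': 3.5167, 'joints': [8.7087, -45.203, -49.4404, -0.4671, -86.0114, -84.0441], 'tcp_pos': [0.0619, -0.1814, 0.2088], 'eef_rot': [179.5109, -0.1992, -165.368], 'contact_force': [-0.5832, -0.002, 0.0578], 'moment': [-0.0055, -0.0611, -0.0218], 'gripper_width': 0.0875, 'gripper_force': 0.0}
```

```bash
python3 - <<'E'
import cv2,numpy as np
s=cv2.imread('pics/scene0.png');t=cv2.imread('pics/top0.png')
a=cv2.resize(s[210:320,150:280],(520,440),interpolation=cv2.INTER_CUBIC)[:300,:400]
f=lambda im,x,y,w,h,k:cv2.resize(im[y:y+h,x:x+w],(w*k,h*k),interpolation=cv2.INTER_CUBIC)
A=f(s,155,215,100,75,4);B=f(t,375,120,100,75,4);C=f(s,345,165,100,75,4);D=f(t,205,135,100,75,4)
cv2.imwrite('pics/c1.png',np.vstack([np.hstack([A,B]),np.hstack([C,D])]))
E
```

```text
(no output)
```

View pics/c1.png

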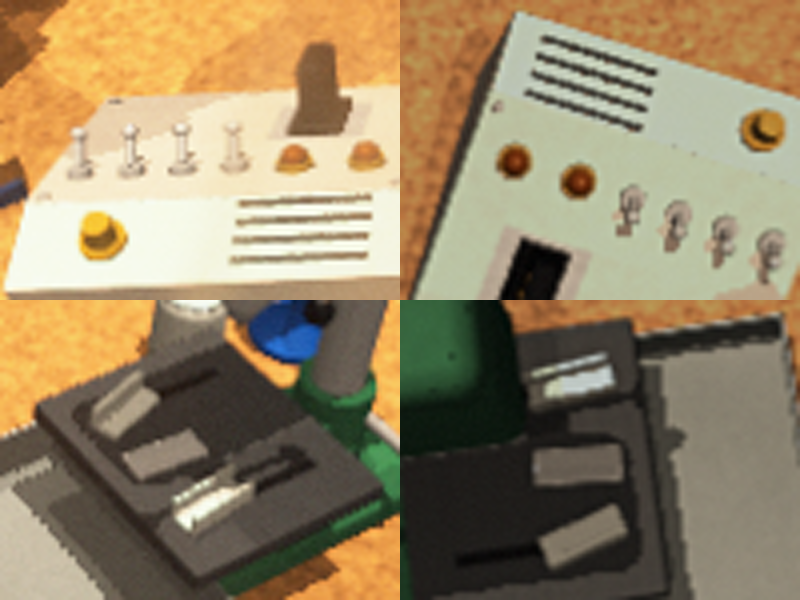

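```bash
cat >> h.py <<'E'
CAM={'scene':([1.34360743,-0.40391168,1.02004142],[-135.599,-.135,67.513],396.785466,320.4415,201.8334,-.06580596),
'top':([.30746415,-.05931763,1.38117478],[-169.041,-.267,-90.725],428.013967,314.1222,192.7671,.03719641)}
def px(c,u,v,z):
    o,a,f,cx,cy,k=CAM[c]; o=np.array(o)
    p=cv2.undistortPoints(np.array([[[u,v]]],float),np.array([[f,0,cx],[0,f,cy],[0,0,1]]),np.array([k,0,0,0,0.]))[0,0]
    d=R.from_euler('xyz',a,degrees=True).apply([p[0],p[1],1]); return o+d*(z-o[2])/d[2]
E
python3 - <<'E'
from h import *
D=lambda X,Y:(205+(X-400)/4,135+(Y-300)/4); B=lambda X,Y:(375+(X-400)/4,120+Y/4); A=lambda X,Y:(155+X/4,215+Y/4);C=lambda X,Y:(345+X/4,165+(Y-300)/4)
P=lambda n,c,uv,z:print(n,np.round(px(c,*uv,z),4)[:2])
P('box BL','top',B(515,12),.15);P('box BR','top',(486,150),.15);P('box FL','top',(376.5,203),.05);P('box FR','top',(455,228),.05)
P('amb1','top',B(515,162),.15);P('toggle1','top',B(768,240),.15)
P('box BL s','scene',(265,267),.15)
for n,X,Y in(('bar top back',305,44),('bar top front',335,44)):P(n,'scene',A(X,Y),.15)
P('table FT','top',D(633,320),.11);P('table FB','top',D(668,595),.11)
P('table s back R','scene',C(383,490),.11);P('table s frontR','scene',C(198,578),.11);P('table s frontL','scene',C(37,410),.11)
for n,X,Y,z in(('ch back bot',535,408,.13),('ch back top',528,372,.13),('ch front top',605,352,.13),('ch fr bot',615,388,.13),
 ('fl b t',533,448,.115),('fl b b',533,483,.115),('fl f t',622,446,.115),('fl f b',622,482,.115),
 ('an b t',540,542,.13),('an b b',551,570,.13),('an f t',615,505,.13),('an f b',627,532,.13)):P(n,'top',D(X,Y),z)
for n,X,Y,z in (('an s back',128,375,.13),('fl s back',190,430,.115),('fl s back2',208,452,.115),('fl s front',122,455,.115),('fl s fr2',138,480,.115),('ch s bk',228,470,.13),('ch s bk2',253,488,.13)):P(n,'scene',C(X,Y),z)
for u,v,z in((349,213,.0),(330,222,0),(361,238,0)):P('br','top',(u,v),z)
P('br hand top','top',(347,218),.185)
P('tray','top',(299,140),.055);P('tray','top',(312,214),.055)
E
```

```text
box BL [ 0.7572 -0.3415]
box BR [ 0.6693 -0.5809]
box FL [ 0.53  -0.265]
box FR [ 0.4484 -0.5055]
amb1 [ 0.6403 -0.3356]
toggle1 [ 0.5787 -0.5177]
box BL s [ 0.7246 -0.3044]
bar top back [ 0.5494 -0.3533]
bar top front [ 0.5577 -0.333 ]
table FT [0.7216 0.0869]
table FB [0.5062 0.0587]
table s back R [0.7086 0.2714]
table s frontR [0.7308 0.0909]
table s frontL [0.5236 0.0582]
ch back bot [0.6467 0.1577]
ch back top [0.6749 0.1635]
ch front top [0.69   0.1056]
ch fr bot [0.6617 0.0977]
fl b t [0.6195 0.1612]
fl b b [0.5923 0.1606]
fl f t [0.6203 0.0938]
fl f b [0.5923 0.0935]
an b t [0.544  0.1519]
an b b [0.5228 0.1433]
an f t [0.5714 0.0967]
an f b [0.5508 0.0875]
an s back [0.5329 0.1355]
fl s back [0.5961 0.1602]
fl s back2 [0.6233 0.1612]
fl s front [0.6    0.0959]
fl s fr2 [0.629  0.0946]
ch s bk [0.6582 0.1563]
ch s bk2 [0.6822 0.1644]
br [ 0.5064 -0.1819]
br [ 0.4776 -0.1194]
br [ 0.4247 -0.2182]
br hand top [ 0.4656 -0.1594]
tray [ 0.7384 -0.0221]
tray [ 0.4966 -0.0613]
```

```bash
python3 - <<'E'
from h import *
def proj(c,P):
    o,a,f,cx,cy,k=CAM[c]; M=R.from_euler('xyz',a,degrees=True).as_matrix().T
    return cv2.projectPoints(np.array([P],float),M,-M@np.array(o),np.array([[f,0,cx],[0,f,cy],[0,0,1]]),np.array([k,0,0,0,0.]))[0].ravel().round().astype(int).tolist()
t=np.array([.171,-.653]); a=np.radians(-58.84); n=np.array([-np.sin(a),np.cos(a)])
for h in (.227,.35,.45,.6,.7): print(h,proj('scene',[*t,h]),[proj('scene',[*(t+n*l),h]) for l in(.1,.193)], 'top',proj('top',[*t,h]),proj('top',[*(t+n*.193),h]))
for h in (0,.1,.2,.3,.4): print('base',h,proj('scene',[0,0,h]),proj('scene',[-.193*n[0],-.193*n[1],h]))
e=np.array([np.cos(a),np.sin(a)])*.21
for h in (.6,.8):print('elbow',h,proj('scene',[*e,h]),proj('top',[*e,h]))
E
cat >> h.py <<'E'
def proj(c,P):
    o,a,f,cx,cy,k=CAM[c]; M=R.from_euler('xyz',a,degrees=True).as_matrix().T
    return cv2.projectPoints(np.array([P],float),M,-M@np.array(o),np.array([[f,0,cx],[0,f,cy],[0,0,1]]),np.array([k,0,0,0,0.]))[0].ravel()
E
```

```text
0.227 [110, 155] [[128, 167], [146, 178]] top [545, 328] [498, 263]
0.35 [95, 123] [[114, 134], [132, 146]] top [574, 335] [521, 261]
0.45 [82, 94] [[101, 105], [120, 115]] top [603, 342] [543, 260]
0.6 [60, 43] [[79, 52], [99, 62]] top [664, 356] [589, 257]
0.7 [43, 4] [[62, 12], [83, 20]] top [720, 369] [630, 254]
base 0 [287, 136] [254, 121]
base 0.1 [286, 116] [252, 102]
base 0.2 [284, 95] [249, 81]
base 0.3 [283, 71] [246, 58]
base 0.4 [281, 46] [243, 33]
elbow 0.6 [231, 6] [385, 395]
elbow 0.8 [221, -70] [412, 440]
```

```bash
python3 - <<'E'
from h import *
s=cv2.imread('pics/scene0.png')[0:180,20:170];im=cv2.resize(s,None,fx=3.3,fy=3.3,interpolation=cv2.INTER_CUBIC)
t=np.array([.171,-.653]); a=np.radians(-58.84); n=np.array([-np.sin(a),np.cos(a)])
for l,c in((0,(0,0,255)),(.1,(0,255,0)),(.193,(255,0,0)),(.25,(255,255,0))):
    for h in (.45,.5,.55,.6,.65):
        p=(proj('scene',[*(t+n*l),h])-[20,0])*3.3; cv2.circle(im,tuple(p.astype(int).tolist()),3,c,-1)
cv2.imwrite('pics/c2.png',im)
E
```

```text
(no output)
```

View pics/c2.png

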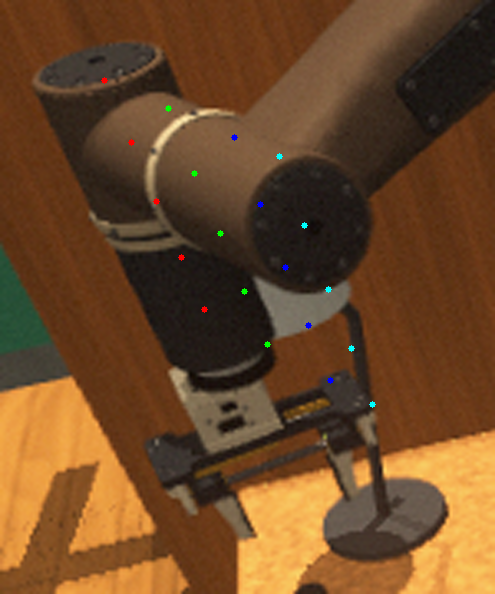

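Call:
send_rows([
  {"slide": [-0.14, -0.1, -0.1], "turn": 0, "gripper": 1},
  {"slide": [-0.29, -0.2, -0.2], "turn": 0, "gripper": 1},
  {"slide": [-0.43, -0.3, -0.3], "turn": 0, "gripper": 1},
  {"slide": [-0.58, -0.4, -0.3], "turn": 0, "gripper": 1},
  {"slide": [-0.72, -0.5, -0.3], "turn": 0, "gripper": 1},
])

```text
time_s: 3.93
tcp_pos: [0.1888, -0.2278, 0.2525]
eef_rot: [179.5, -0.3, -165.1]
contact_force: [0.0, -0.1, 0.7]
gripper_width: 0.088
gripper_force: 0.0
```

Call:
send_rows([
  {"slide": [-0.2, -0.12, 0], "turn": 0, "gripper": 1},
  {"slide": [-0.4, -0.24, 0], "turn": 0, "gripper": 1},
  {"slide": [-0.6, -0.36, 0], "turn": 0, "gripper": 1},
  {"slide": [-0.8, -0.48, 0], "turn": 0, "gripper": 1},
  {"slide": [-1, -0.6, 0], "turn": 0, "gripper": 1},
])

```text
time_s: 4.35
tcp_pos: [0.3558, -0.2775, 0.2487]
eef_rot: [179.5, -0.5, -165.3]
contact_force: [0.4, 1.2, 1.4]
gripper_width: 0.0874
gripper_force: 0.0
```

Call:
send_rows([
  {"slide": [-0.2, -0.12, 0], "turn": -0.07, "gripper": 1},
  {"slide": [-0.4, -0.24, 0], "turn": -0.15, "gripper": 1},
  {"slide": [-0.6, -0.36, 0], "turn": -0.22, "gripper": 1},
  {"slide": [-0.7, -0.48, 0], "turn": -0.3, "gripper": 1},
  {"slide": [-0.7, -0.5, 0], "turn": -0.38, "gripper": 1},
])

```text
time_s: 4.77
tcp_pos: [0.4779, -0.3242, 0.2455]
eef_rot: [179.2, -0.2, -130.8]
contact_force: [0.0, 0.1, -0.1]
gripper_width: 0.0872
gripper_force: 0.0
```

Call:
send_rows([
  {"slide": [-0.04, -0.1, 0], "turn": 0.076, "gripper": 1},
  {"slide": [-0.08, -0.2, 0], "turn": 0.152, "gripper": 1},
  {"slide": [-0.12, -0.3, 0], "turn": 0.228, "gripper": 1},
  {"slide": [-0.16, -0.4, 0], "turn": 0.304, "gripper": 1},
  {"slide": [-0.2, -0.49, 0], "turn": 0.38, "gripper": 1},
])

```text
time_s: 5.18
tcp_pos: [0.5505, -0.3492, 0.2458]
eef_rot: [179.5, -0.5, -165.7]
contact_force: [-0.1, -1.3, 0.9]
gripper_width: 0.0878
gripper_force: 0.0
```

Call:
send_rows([
  {"slide": [0, 0, 0], "turn": 0.076, "gripper": 1},
  {"slide": [0, 0, 0], "turn": 0.152, "gripper": 1},
  {"slide": [0, 0, 0], "turn": 0.228, "gripper": 1},
  {"slide": [0, 0, 0], "turn": 0.304, "gripper": 1},
  {"slide": [0, 0, 0], "turn": 0.38, "gripper": 1},
])

```text
time_s: 5.6
tcp_pos: [0.5497, -0.3488, 0.2458]
eef_rot: [179.8, -0.7, 160.1]
contact_force: [0.7, 0.6, -0.1]
gripper_width: 0.0877
gripper_force: 0.0
```

```bash
python3 - <<'E'
from h import *
s=st(); d=save('wrist','w1'); print(d['origin'],d['attitude'])
for n in('plug','plug_grip'): print(n,[(np.round(x['location'],4).tolist(),round(x['p'],2)) for x in optics.look_for('wrist',n)][:2])
st()
E
```

```text
{'time_s': 5.6, 'joints': [-15.3994, 18.1598, -0.1756, -0.2392, -72.3791, -94.4371], 'tcp_pos': [0.5497, -0.3488, 0.2458], 'eef_rot': [179.8289, -0.73, 160.0908], 'contact_force': [0.7149, 0.5505, -0.0664], 'moment': [-0.0092, -0.0166, 0.0191], 'gripper_width': 0.0877, 'gripper_force': 0.0}
[ 0.48498111 -0.32618093  0.40516271] [ 1.65565733e+02 -9.27000910e-02  7.01770923e+01]
plug [([0.5552, -0.349, 0.1256], 0.76), ([0.466, -0.1707, 0.0804], 0.7)]
plug_grip [([0.5521, -0.3498, 0.1223], 0.68)]
{'time_s': 5.75, 'joints': [-15.3698, 18.1012, -0.2025, -0.24, -72.3911, -93.9472], 'tcp_pos': [0.5495, -0.3484, 0.2463], 'eef_rot': [179.8205, -0.709, 160.6101], 'contact_force': [0.5163, -0.3622, -0.6589], 'moment': [-0.0294, -0.0168, 0.005], 'gripper_width': 0.0877, 'gripper_force': 0.0}
```

View pics/w1.png

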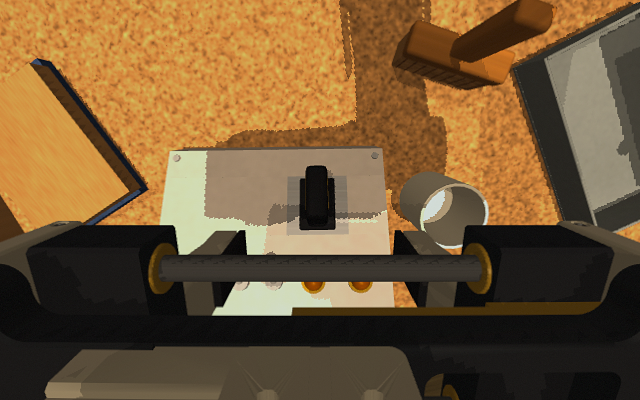

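Call:
send_rows([
  {"slide": [0, 0, 0.25], "turn": 0, "gripper": 1},
  {"slide": [0, 0, 0.5], "turn": 0, "gripper": 1},
  {"slide": [0, 0, 0.7], "turn": 0, "gripper": 1},
  {"slide": [0, 0, 0.82], "turn": 0, "gripper": 1},
  {"slide": [0, 0, 0.9], "turn": 0, "gripper": 1},
])

```text
time_s: 6.17
tcp_pos: [0.5468, -0.3464, 0.1092]
eef_rot: [179.8, -0.9, 160.7]
contact_force: [-0.3, 1.0, -1.0]
gripper_width: 0.0874
gripper_force: 0.0
```

Call:
send_rows([
  {"slide": [0, 0, 0], "turn": 0, "gripper": 0},
  {"slide": [0, 0, 0], "turn": 0, "gripper": 0},
  {"slide": [0, 0, 0], "turn": 0, "gripper": 0},
  {"slide": [0, 0, 0], "turn": 0, "gripper": 0},
  {"slide": [0, 0, 0], "turn": 0, "gripper": 0},
], newtons=50)

```text
time_s: 6.58
tcp_pos: [0.549, -0.3466, 0.1143]
eef_rot: [179.8, -0.5, 160.5]
contact_force: [-0.6, -0.4, -0.8]
gripper_width: 0.0597
gripper_force: 0.0
```

Call:
send_rows([
  {"slide": [0, 0, 0], "turn": 0, "gripper": 0},
  {"slide": [0, 0, 0], "turn": 0, "gripper": 0},
  {"slide": [0, 0, 0], "turn": 0, "gripper": 0},
  {"slide": [0, 0, 0], "turn": 0, "gripper": 0},
  {"slide": [0, 0, 0], "turn": 0, "gripper": 0},
], newtons=50)

```text
time_s: 7.0
tcp_pos: [0.548, -0.3464, 0.1129]
eef_rot: [179.8, -0.6, 160.5]
contact_force: [-3.0, -3.8, 3.6]
gripper_width: 0.0266
gripper_force: 2.5
```

Call:
send_rows([
  {"slide": [0, 0, 0], "turn": 0, "gripper": 0},
  {"slide": [0, 0, 0], "turn": 0, "gripper": 0},
  {"slide": [0, 0, 0], "turn": 0, "gripper": 0},
  {"slide": [0, 0, 0], "turn": 0, "gripper": 0},
  {"slide": [0, 0, 0], "turn": 0, "gripper": 0},
], newtons=50)

```text
time_s: 7.42
tcp_pos: [0.5474, -0.3478, 0.1132]
eef_rot: [179.9, -0.6, 160.5]
contact_force: [-2.9, -6.3, 1.6]
gripper_width: 0.0222
gripper_force: 49.6
```

Call:
send_rows([
  {"slide": [0.01, 0, -0.017], "turn": 0, "gripper": 0},
  {"slide": [0.02, 0, -0.035], "turn": 0, "gripper": 0},
  {"slide": [0.03, 0, -0.052], "turn": 0, "gripper": 0},
  {"slide": [0.04, 0, -0.069], "turn": 0, "gripper": 0},
  {"slide": [0.05, 0, -0.087], "turn": 0, "gripper": 0},
])

```text
time_s: 7.83
tcp_pos: [0.5409, -0.3448, 0.1251]
eef_rot: [179.9, -0.6, 160.5]
contact_force: [0.8, -5.9, -6.3]
gripper_width: 0.0219
gripper_force: 49.6
```

```bash
python3 -c "
from h import *
st()"
```

```text
{'time_s': 7.8333, 'joints': [-15.2252, 22.2499, -10.6596, -0.2128, -57.7243, -94.1938], 'tcp_pos': [0.5409, -0.3448, 0.1251], 'eef_rot': [179.8681, -0.6453, 160.467], 'contact_force': [0.8322, -5.9401, -6.2641], 'moment': [-2.6994, -0.2805, -0.1627], 'gripper_width': 0.0219, 'gripper_force': 49.5791}
```

Call:
send_rows([
  {"slide": [0.01, 0, -0.017], "turn": 0, "gripper": 0},
  {"slide": [0.02, 0, -0.035], "turn": 0, "gripper": 0},
  {"slide": [0.03, 0, -0.052], "turn": 0, "gripper": 0},
  {"slide": [0.04, 0, -0.069], "turn": 0, "gripper": 0},
  {"slide": [0.05, 0, -0.087], "turn": 0, "gripper": 0},
])

```text
time_s: 8.25
tcp_pos: [0.5339, -0.3417, 0.139]
eef_rot: [179.8, -0.6, 160.5]
contact_force: [-0.5, -4.6, -2.8]
gripper_width: 0.0217
gripper_force: 49.6
```

Call:
send_rows([
  {"slide": [0.02, 0, -0.035], "turn": 0, "gripper": 0},
  {"slide": [0.04, 0, -0.07], "turn": 0, "gripper": 0},
  {"slide": [0.06, 0, -0.105], "turn": 0, "gripper": 0},
  {"slide": [0.08, 0, -0.14], "turn": 0, "gripper": 0},
  {"slide": [0.1, 0, -0.173], "turn": 0, "gripper": 0},
])

```text
time_s: 8.67
tcp_pos: [0.5203, -0.3362, 0.1659]
eef_rot: [179.8, -0.6, 160.5]
contact_force: [-0.1, 0.6, -1.4]
gripper_width: 0.0217
gripper_force: 49.5
```

```bash
python3 - <<'E'
from h import *
st(); save('top','t2')
for c in('top',):
  for n in('plug','plug_grip','brush','brush_grip'): print(n,[(np.round(x['location'],4).tolist(),round(x['p'],2)) for x in optics.look_for(c,n)][:2])
E
```

```text
{'time_s': 8.6667, 'joints': [-14.9961, 18.2672, -10.8048, -0.2895, -61.4884, -94.3506], 'tcp_pos': [0.5203, -0.3362, 0.1659], 'eef_rot': [179.7902, -0.5783, 160.515], 'contact_force': [-0.0795, 0.6352, -1.3929], 'moment': [-0.0496, -0.0535, 0.0133], 'gripper_width': 0.0217, 'gripper_force': 49.456}
plug []
plug_grip []
brush []
brush_grip []
```

Call:
send_rows([
  {"slide": [0.2, -0.07, 0], "turn": 0, "gripper": 0},
  {"slide": [0.4, -0.14, 0], "turn": 0, "gripper": 0},
  {"slide": [0.6, -0.21, 0], "turn": 0, "gripper": 0},
  {"slide": [0.8, -0.28, 0], "turn": 0, "gripper": 0},
  {"slide": [1, -0.35, 0], "turn": 0, "gripper": 0},
])

```text
time_s: 9.33
tcp_pos: [0.3599, -0.3357, 0.166]
eef_rot: [179.8, -0.7, 160.5]
contact_force: [-0.7, -0.3, 0.1]
gripper_width: 0.0217
gripper_force: 49.5
```

Call:
send_rows([
  {"slide": [0, 0, 0.2], "turn": 0, "gripper": 0},
  {"slide": [0, 0, 0.4], "turn": 0, "gripper": 0},
  {"slide": [0, 0, 0.52], "turn": 0, "gripper": 0},
  {"slide": [0, 0, 0.6], "turn": 0, "gripper": 0},
  {"slide": [0, 0, 0.64], "turn": 0, "gripper": 0},
])

```text
time_s: 9.75
tcp_pos: [0.3595, -0.3349, 0.0686]
eef_rot: [179.8, -0.8, 160.5]
contact_force: [0.2, -0.1, -1.4]
gripper_width: 0.0221
gripper_force: 49.5
```

Call:
send_rows([
  {"slide": [0, 0, 0.01], "turn": 0, "gripper": 0},
  {"slide": [0, 0, 0.02], "turn": 0, "gripper": 0},
  {"slide": [0, 0, 0.03], "turn": 0, "gripper": 0},
  {"slide": [0, 0, 0.04], "turn": 0, "gripper": 0},
  {"slide": [0, 0, 0.05], "turn": 0, "gripper": 0},
])

```text
time_s: 10.17
tcp_pos: [0.361, -0.3355, 0.0635]
eef_rot: [179.8, -0.5, 160.5]
contact_force: [-0.6, 0.4, -1.1]
gripper_width: 0.0217
gripper_force: 49.5
```

Call:
send_rows([
  {"slide": [0, 0, 0.01], "turn": 0, "gripper": 0},
  {"slide": [0, 0, 0.02], "turn": 0, "gripper": 0},
  {"slide": [0, 0, 0.03], "turn": 0, "gripper": 0},
  {"slide": [0, 0, 0.04], "turn": 0, "gripper": 0},
  {"slide": [0, 0, 0.04], "turn": 0, "gripper": 0},
])

```text
time_s: 10.58
tcp_pos: [0.3609, -0.3373, 0.0617]
eef_rot: [-180.0, -0.5, 160.6]
contact_force: [-14.5, 3.1, 47.0]
gripper_width: 0.0218
gripper_force: 50.1
```

Call:
send_rows([
  {"slide": [0, 0, -0.02], "turn": 0, "gripper": 0},
  {"slide": [0, 0, -0.02], "turn": 0, "gripper": 0.7},
  {"slide": [0, 0, -0.02], "turn": 0, "gripper": 0.7},
  {"slide": [0, 0, -0.02], "turn": 0, "gripper": 0.7},
  {"slide": [0, 0, -0.02], "turn": 0, "gripper": 0.7},
])

```text
time_s: 11.0
tcp_pos: [0.3606, -0.3353, 0.0599]
eef_rot: [179.8, -0.6, 160.5]
contact_force: [0.3, -0.3, 1.0]
gripper_width: 0.0429
gripper_force: 0.6
```

Call:
send_rows([
  {"slide": [0, 0, 0], "turn": 0, "gripper": 1},
  {"slide": [0, 0, 0], "turn": 0, "gripper": 1},
  {"slide": [0, 0, 0], "turn": 0, "gripper": 1},
  {"slide": [0, 0, -0.2], "turn": 0, "gripper": 1},
  {"slide": [0, 0, -0.4], "turn": 0, "gripper": 1},
])

```text
time_s: 11.42
tcp_pos: [0.3596, -0.335, 0.1191]
eef_rot: [179.8, -0.9, 160.5]
contact_force: [1.6, -1.0, -0.2]
gripper_width: 0.0761
gripper_force: 0.0
```

Call:
send_rows([
  {"slide": [0, 0, -0.2], "turn": 0.05, "gripper": 1},
  {"slide": [0, 0.15, -0.4], "turn": 0.12, "gripper": 1},
  {"slide": [0, 0.35, -0.6], "turn": 0.19, "gripper": 1},
  {"slide": [0, 0.55, -0.8], "turn": 0.22, "gripper": 1},
  {"slide": [-0.1, 0.8, -1], "turn": 0.22, "gripper": 1},
])

```text
time_s: 11.83
tcp_pos: [0.4102, -0.2335, 0.2666]
eef_rot: [180.0, -0.6, 140.4]
contact_force: [1.1, -0.4, -0.3]
gripper_width: 0.0874
gripper_force: 0.0
```

```bash
python3 - <<'E'
from h import *
s=st(); save('top','t3'); d=save('wrist','w3'); print(d['origin'].tolist(),d['attitude'])
for c in('top','wrist'):
  for n in('plug','brush','brush_grip'): print(c,n,[(np.round(x['location'],4).tolist(),round(x['p'],2)) for x in optics.look_for(c,n)][:2])
im=np.vstack([cv2.imread('pics/t3.png')[120:310,150:],]); im=cv2.resize(im,(640,248))
cv2.imwrite('pics/c3.png',np.vstack([cv2.resize(cv2.imread('pics/w3.png'),(560,350)),cv2.resize(im,(560,217))]))
E
```

```text
{'time_s': 11.8333, 'joints': [-5.9759, -0.1228, -19.6114, -0.3574, -70.9767, -123.4712], 'tcp_pos': [0.4102, -0.2335, 0.2666], 'eef_rot': [179.9757, -0.5742, 140.4351], 'contact_force': [1.0559, -0.4463, -0.2915], 'moment': [-0.1962, -0.2168, -0.0148], 'gripper_width': 0.0874, 'gripper_force': 0.0}
[0.36158977588839414, -0.18829653820272296, 0.42999495830518253] [ 1.64941105e+02 -1.21981087e-01  5.08071102e+01]
top plug [([0.3217, -0.3151, 0.0593], 0.61), ([0.6094, 0.124, 0.1165], 0.24)]
top brush [([0.4289, -0.1883, 0.0703], 0.37), ([0.6412, -0.4427, 0.1409], 0.23)]
top brush_grip []
wrist plug [([0.3341, -0.3213, 0.0503], 0.65)]
wrist brush [([0.4587, -0.158, 0.0742], 0.61)]
wrist brush_grip [([0.4568, -0.1665, 0.077], 0.61)]
```

View pics/c3.png

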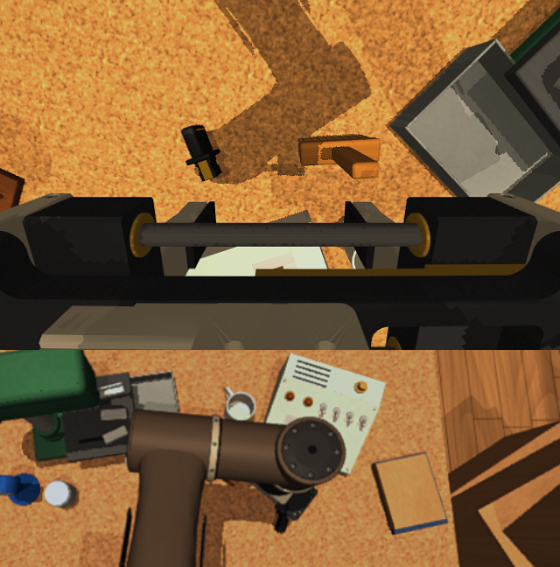

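```bash
cat >> h.py <<'E'
def wpx(o,a,u,v,z):
    CAM['w']=(o,a,286.951547,319.55193,200.49594,-.01083251); return px('w',u,v,z)
E
python3 - <<'E'
from h import *
o=[0.36158977588839414,-0.18829653820272296,0.42999495830518253];a=[164.941105,-.121981,50.8071102]
im=cv2.imread('pics/w3.png')[140:220,320:450]
cv2.imwrite('pics/c4.png',cv2.resize(im,None,fx=6,fy=6,interpolation=cv2.INTER_CUBIC))
for u,v,z in((300,139,0),(380,138,0),(300,163,.077),(377,177,.077),(365,172,.185)):
    print(np.round(wpx(o,a,u/.875,v/.875,z),4))
E
```

```text
[ 0.4239 -0.193   0.    ]
[ 0.509  -0.0858  0.    ]
[ 0.4399 -0.2133  0.077 ]
[ 0.5276 -0.1389  0.077 ]
[ 0.4647 -0.1605  0.185 ]
```

View pics/c4.png

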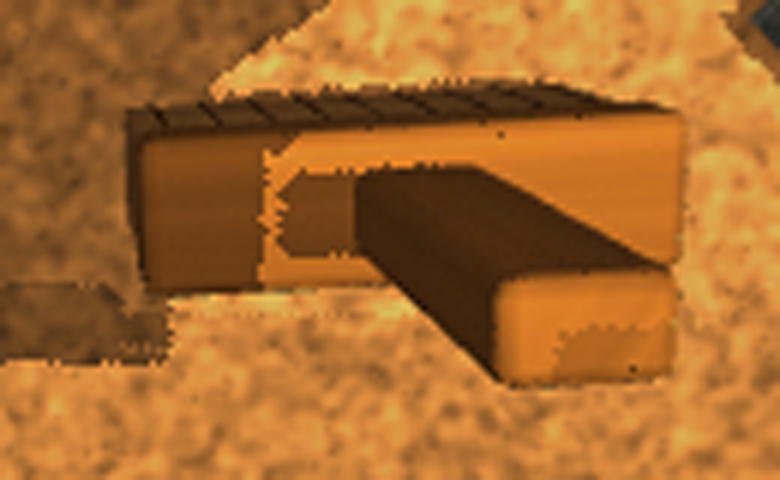

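```bash
python3 - <<'E'
from h import *
o=[0.36158977588839414,-0.18829653820272296,0.42999495830518253];a=[164.941105,-.121981,50.8071102]
f=lambda X,Y,z:wpx(o,a,320+X/6,140+Y/6,z)[:2]
c=[f(*q,.077) for q in((143,135),(682,112),(682,262),(148,290))]
h=[f(*q,.185) for q in((495,275),(672,270),(668,380),(500,385))]
for q in(c,h):
    q=np.array(q);e=np.roll(q,-1,0)-q
    print(q.mean(0).round(4),np.linalg.norm(e,axis=1).round(4),np.degrees(np.arctan2(e[:,1],e[:,0])).round(1))
E
```

```text
[ 0.4632 -0.1588] [0.1105 0.0315 0.112  0.0326] [  53.3  -33.3 -126.1  143.9]
[ 0.4633 -0.1595] [0.0258 0.0167 0.0249 0.0168] [  52.5  -35.4 -127.5  147.6]
```

Call:
send_rows([
  {"slide": [0.01, 0.2, 0], "turn": -0.035, "gripper": 1},
  {"slide": [0.03, 0.4, 0], "turn": -0.035, "gripper": 1},
  {"slide": [0.045, 0.61, 0.1], "turn": -0.035, "gripper": 1},
  {"slide": [0.045, 0.61, 0.3], "turn": -0.035, "gripper": 1},
  {"slide": [0.045, 0.61, 0.5], "turn": -0.035, "gripper": 1},
])

```text
time_s: 12.65
tcp_pos: [0.4641, -0.1586, 0.1882]
eef_rot: [180.0, -0.6, 143.9]
contact_force: [-0.7, 0.3, -0.2]
gripper_width: 0.0875
gripper_force: 0.0
```

Call:
send_rows([
  {"slide": [0, 0, 0.1], "turn": 0, "gripper": 0.7},
  {"slide": [0, 0, 0.2], "turn": 0, "gripper": 0.5},
  {"slide": [0, 0, 0.25], "turn": 0, "gripper": 0.4},
  {"slide": [0, 0, 0.25], "turn": 0, "gripper": 0.4},
  {"slide": [0, 0, 0.25], "turn": 0, "gripper": 0.4},
])

```text
time_s: 13.07
tcp_pos: [0.4628, -0.1594, 0.1516]
eef_rot: [-180.0, -0.7, 143.8]
contact_force: [-0.5, 0.7, 0.3]
gripper_width: 0.0599
gripper_force: 0.0
```

Call:
send_rows([
  {"slide": [0, 0, 0], "turn": 0, "gripper": 0},
  {"slide": [0, 0, 0], "turn": 0, "gripper": 0},
  {"slide": [0, 0, 0], "turn": 0, "gripper": 0},
  {"slide": [0, 0, 0], "turn": 0, "gripper": 0},
  {"slide": [0, 0, 0], "turn": 0, "gripper": 0},
], newtons=5)

```text
time_s: 13.48
tcp_pos: [0.4633, -0.1588, 0.1522]
eef_rot: [180.0, -0.6, 143.8]
contact_force: [0.1, -0.4, -1.6]
gripper_width: 0.028
gripper_force: 5.0
```

Call:
send_rows([
  {"slide": [0.06, 0, 0], "turn": 0, "gripper": 0},
  {"slide": [0.12, 0, 0], "turn": 0, "gripper": 0},
  {"slide": [0.19, 0, 0.003], "turn": 0, "gripper": 0},
  {"slide": [0.26, 0, 0.007], "turn": 0, "gripper": 0},
  {"slide": [0.33, 0, 0.022], "turn": 0, "gripper": 0},
])

```text
time_s: 13.9
tcp_pos: [0.4219, -0.1289, 0.1492]
eef_rot: [180.0, -0.6, 143.9]
contact_force: [0.3, -0.7, 3.0]
gripper_width: 0.0282
gripper_force: 5.0
```

```bash
python3 - <<'E'
from h import *
st(); d=save('scene','s4'); s=cv2.imread('pics/s4.png')
p=proj('scene',[.45,-.14,.1]).astype(int);print(p)
cv2.imwrite('pics/c5.png',cv2.resize(s[p[1]-75:p[1]+60,p[0]-90:p[0]+90],None,fx=3,fy=3,interpolation=cv2.INTER_CUBIC))
E
```

```text
{'time_s': 13.9, 'joints': [8.3437, 2.5357, -33.2527, -0.5548, -54.6492, -134.1586], 'tcp_pos': [0.4219, -0.1289, 0.1492], 'eef_rot': [179.9828, -0.6283, 143.8624], 'contact_force': [0.2644, -0.6573, 2.9527], 'moment': [-0.2254, 0.0802, -0.0184], 'gripper_width': 0.0282, 'gripper_force': 5.0}
[290 196]
```

View pics/c5.png

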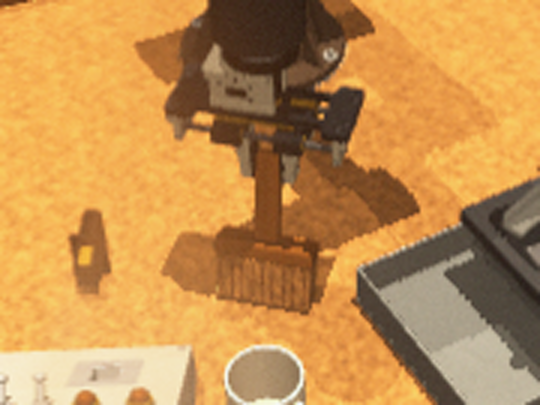

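```bash
python3 - <<'E'
from h import *
f=lambda X,Y:(200+X/3,121+Y/3)
for X,Y in((220,293),(308,310)):print(px('scene',*f(X,Y),0).round(3),px('scene',*f(X,Y),.007).round(3))
d=np.array([.776,-.63])*.015;y=np.array([.593,.805])*.055
for s in(1,-1):print(np.array([.463,-.159])+d+s*y)
E
```

```text
[ 0.435 -0.201  0.   ] [ 0.441 -0.203  0.007]
[ 0.498 -0.117  0.   ] [ 0.504 -0.119  0.007]
[ 0.507255 -0.124175]
[ 0.442025 -0.212725]
```

Call:
send_rows([
  {"slide": [0.066, 0, 0.018], "turn": 0, "gripper": 0},
  {"slide": [0.13, 0, 0.04], "turn": 0, "gripper": 0},
  {"slide": [0.198, 0, 0.065], "turn": 0, "gripper": 0},
  {"slide": [0.26, 0, 0.093], "turn": 0, "gripper": 0},
  {"slide": [0.325, 0, 0.125], "turn": 0, "gripper": 0},
])

```text
time_s: 14.37
tcp_pos: [0.3825, -0.1001, 0.1303]
eef_rot: [180.0, -0.6, 143.8]
contact_force: [0.6, -0.5, -0.1]
gripper_width: 0.028
gripper_force: 5.0
```

Call:
send_rows([
  {"slide": [0.05, 0, 0.033], "turn": 0, "gripper": 0},
  {"slide": [0.1, 0, 0.064], "turn": 0, "gripper": 0},
  {"slide": [0.15, 0, 0.1], "turn": 0, "gripper": 0},
  {"slide": [0.196, 0, 0.137], "turn": 0, "gripper": 0},
  {"slide": [0.282, 0, 0.223], "turn": 0, "gripper": 0},
])

```text
time_s: 14.78
tcp_pos: [0.3497, -0.0751, 0.098]
eef_rot: [179.9, -0.6, 143.9]
contact_force: [-0.4, 1.2, 0.6]
gripper_width: 0.0278
gripper_force: 5.0
```

Call:
send_rows([
  {"slide": [0, 0, 0], "turn": 0, "gripper": 0},
  {"slide": [0, 0, 0], "turn": 0, "gripper": 0},
  {"slide": [0, 0, 0], "turn": 0, "gripper": 0},
  {"slide": [0, 0, 0], "turn": 0, "gripper": 0},
  {"slide": [0, 0, 0], "turn": 0, "gripper": 0},
], newtons=60)

```text
time_s: 15.2
tcp_pos: [0.3492, -0.0756, 0.0978]
eef_rot: [180.0, -0.7, 143.8]
contact_force: [-0.1, -0.5, -1.6]
gripper_width: 0.0278
gripper_force: 60.0
```

```bash
python3 - <<'E'
from h import *
st(); d=save('scene','s5'); s=cv2.imread('pics/s5.png'); w=save('wrist','w5')
print(w['origin'].tolist(),w['attitude'].tolist())
a=cv2.resize(s[120:255,200:380],None,fx=2.2,fy=2.2,interpolation=cv2.INTER_CUBIC)
b=cv2.resize(cv2.imread('pics/w5.png')[0:290,130:510],(396,302))
cv2.imwrite('pics/c6.png',np.hstack([a,np.vstack([b,np.zeros((5,396,3),np.uint8)])[:297]]))
E
```

```text
{'time_s': 15.2, 'joints': [19.57, -2.4282, -46.4578, -0.7486, -46.3381, -145.2363], 'tcp_pos': [0.3492, -0.0756, 0.0978], 'eef_rot': [179.9971, -0.6531, 143.8151], 'contact_force': [-0.1139, -0.5318, -1.5918], 'moment': [-0.0137, 0.0786, 0.026], 'gripper_width': 0.0278, 'gripper_force': 59.9982}
[0.29349376902915786, -0.035388602519826416, 0.25706210761574183] [165.4648514833935, 0.07795869655767018, 53.90443143324801]
```

View pics/c6.png

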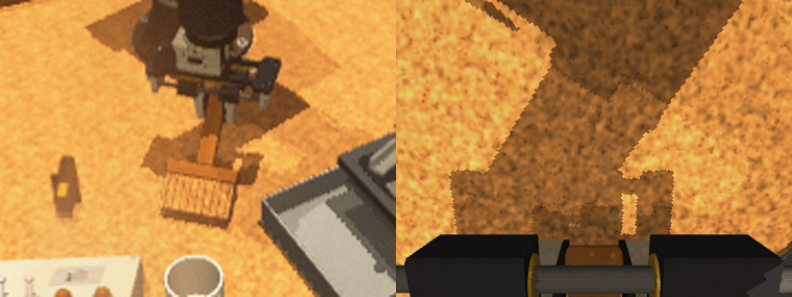

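```bash
python3 - <<'E'
from h import *
h=np.array([.3495,-.0755]);x=np.array([.807,-.590])  # -tool x at yaw 143.8
for th in (45,50,52,55,58):
    t=np.radians(th);L=(116.8-15*np.sin(t))/np.cos(t)
    s=(L*np.sin(t)-15*np.cos(t)+30*np.cos(t))/1e3
    z=.03*np.sin(t); y=np.array([.59,.807])*.055
    print(th,round(L,1),[proj('scene',[*(h+x*s+k*y),z]).round(1) for k in(-1,1)], 'back top',[proj('scene',[*(h+x*(s-.077*np.sin(t))+k*y*57/55),z+.077*np.cos(t)]).round(1) for k in(-1,1)])
E
```

```text
45 150.2 [array([274.2, 208.9]), array([304.8, 214.5])] back top [array([277.4, 186.9]), array([309.2, 192.3])]
50 163.8 [array([272.5, 212.3]), array([303.4, 218. ])] back top [array([276.2, 190.2]), array([308.2, 195.8])]
52 170.5 [array([271.7, 213.9]), array([302.7, 219.7])] back top [array([275.6, 191.8]), array([307.7, 197.4])]
55 182.2 [array([270.3, 216.7]), array([301.6, 222.6])] back top [array([274.6, 194.7]), array([306.8, 200.3])]
58 196.4 [array([268.7, 220.1]), array([300.2, 226.1])] back top [array([273.3, 198.1]), array([305.7, 203.8])]
```

Call:
send_rows([
  {"slide": [0, 0, -0.1], "turn": -0.03, "gripper": 0},
  {"slide": [0, 0, -0.3], "turn": -0.1, "gripper": 0},
  {"slide": [0, 0, -0.55], "turn": -0.17, "gripper": 0},
  {"slide": [0, 0, -0.8], "turn": -0.24, "gripper": 0},
  {"slide": [0, 0, -1], "turn": -0.31, "gripper": 0},
])

```text
time_s: 15.72
tcp_pos: [0.3506, -0.0769, 0.2507]
eef_rot: [179.7, -0.5, 172.0]
contact_force: [1.7, 0.0, -1.3]
gripper_width: 0.0278
gripper_force: 60.0
```

Call:
send_rows([
  {"slide": [-0.13, 0, -0.02], "turn": -0.076, "gripper": 0},
  {"slide": [-0.26, 0, -0.04], "turn": -0.152, "gripper": 0},
  {"slide": [-0.39, 0, -0.06], "turn": -0.228, "gripper": 0},
  {"slide": [-0.52, 0, -0.08], "turn": -0.304, "gripper": 0},
  {"slide": [-0.65, 0, -0.08], "turn": -0.38, "gripper": 0},
])

```text
time_s: 16.13
tcp_pos: [0.4481, -0.0911, 0.2593]
eef_rot: [179.4, -0.3, -153.7]
contact_force: [0.7, 1.0, -0.5]
gripper_width: 0.0275
gripper_force: 60.0
```

Call:
send_rows([
  {"slide": [-0.11, -0.07, 0], "turn": -0.076, "gripper": 0},
  {"slide": [-0.22, -0.14, 0], "turn": -0.152, "gripper": 0},
  {"slide": [-0.33, -0.21, 0], "turn": -0.228, "gripper": 0},
  {"slide": [-0.45, -0.28, 0], "turn": -0.304, "gripper": 0},
  {"slide": [-0.57, -0.35, 0], "turn": -0.38, "gripper": 0},
])

```text
time_s: 16.55
tcp_pos: [0.5477, -0.1009, 0.2574]
eef_rot: [179.3, 0.1, -119.5]
contact_force: [-0.6, 0.7, -1.0]
gripper_width: 0.0274
gripper_force: 60.0
```

```bash
python3 -c "
from h import *
st()"
```

```text
{'time_s': 16.55, 'joints': [9.3693, 8.7322, -10.9848, -0.4943, -70.7722, -38.7531], 'tcp_pos': [0.5477, -0.1009, 0.2574], 'eef_rot': [179.3267, 0.0562, -119.5488], 'contact_force': [-0.6322, 0.6619, -1.0124], 'moment': [-0.1423, 0.1209, 0.0113], 'gripper_width': 0.0274, 'gripper_force': 59.9959}
```

Call:
send_rows([
  {"slide": [-0.12, -0.1, 0], "turn": -0.076, "gripper": 0},
  {"slide": [-0.25, -0.2, 0], "turn": -0.152, "gripper": 0},
  {"slide": [-0.37, -0.3, 0], "turn": -0.228, "gripper": 0},
  {"slide": [-0.5, -0.42, 0], "turn": -0.304, "gripper": 0},
  {"slide": [-0.62, -0.53, 0], "turn": -0.38, "gripper": 0},
])

```text
time_s: 16.97
tcp_pos: [0.6633, -0.0592, 0.2565]
eef_rot: [179.5, 0.4, -85.3]
contact_force: [-0.6, -0.1, -1.6]
gripper_width: 0.0276
gripper_force: 60.0
```

Call:
send_rows([
  {"slide": [0, 0, 0], "turn": -0.042, "gripper": 0},
  {"slide": [0, 0, 0], "turn": -0.042, "gripper": 0},
  {"slide": [0, 0, 0], "turn": -0.042, "gripper": 0},
  {"slide": [0, 0, 0], "turn": -0.042, "gripper": 0},
  {"slide": [0, 0, 0], "turn": -0.042, "gripper": 0},
])

```text
time_s: 17.38
tcp_pos: [0.6616, -0.0597, 0.2575]
eef_rot: [179.6, 0.5, -82.0]
contact_force: [-0.7, -0.8, -1.9]
gripper_width: 0.0274
gripper_force: 60.0
```

```bash
python3 - <<'E'
from h import *
s=st(); save('scene','s6'); save('top','t6'); 
f=lambda n,x,y,w,h,k:cv2.resize(cv2.imread(f'pics/{n}.png')[y:y+h,x:x+w],None,fx=k,fy=k,interpolation=cv2.INTER_CUBIC)
cv2.imwrite('pics/c7.png',np.hstack([f('s6',240,120,200,150,2),f('t6',190,110,200,150,2)]))
for n in('flat','channel','angle','table_front'): print(n,[(np.round(x['location'],3).tolist(),round(x['p'],2)) for x in optics.look_for('top',n)][:1],[(np.round(x['location'],3).tolist(),round(x['p'],2)) for x in optics.look_for('scene',n)][:1])
E
```

```text
{'time_s': 17.3833, 'joints': [11.3427, 18.9382, 2.5669, -0.4986, -74.0349, -3.1966], 'tcp_pos': [0.6616, -0.0597, 0.2575], 'eef_rot': [179.5672, 0.455, -81.9945], 'contact_force': [-0.6712, -0.7616, -1.9481], 'moment': [-0.1228, 0.0999, -0.0372], 'gripper_width': 0.0274, 'gripper_force': 59.9983}
flat [([0.61, 0.107, 0.114], 0.57)] []
channel [([0.68, 0.118, 0.118], 0.44)] [([0.669, 0.126, 0.118], 0.77)]
angle [] [([0.544, 0.139, 0.118], 0.42)]
table_front [([0.571, 0.31, 0.504], 0.73)] [([0.627, 0.232, 0.4], 0.91)]
```

View pics/c7.png

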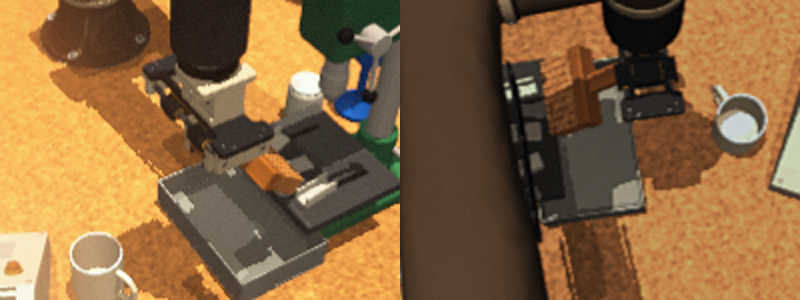

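```bash
python3 - <<'E'
from h import *
F=np.array([.619,.0735]);u=np.array([-.148,.989]);v=np.array([.989,.148])
for n,(a,b) in dict(b1=(345,35),b3=(370,97),hub=(377,42)).items():
    uv=(240+a/2,120+b/2)
    for vv in(.06,.08,.1):
        best=min(np.arange(.2,.6,.002),key=lambda z:abs((px('scene',*uv,z)[:2]-F)@v-vv)); p=px('scene',*uv,best)
        print(n,vv,'x',round((p[:2]-F)@u*1e3-105),'z',round(best,3))
t=np.array([.6616,-.0597]);print('hand u,v',(t-F)@u,(t-F)@v)
E
```

```text
b1 0.06 x -54 z 0.412
b1 0.08 x -77 z 0.434
b1 0.1 x -98 z 0.454
b3 0.06 x 22 z 0.274
b3 0.08 x -3 z 0.3
b3 0.1 x -26 z 0.324
hub 0.06 x 8 z 0.378
hub 0.08 x -16 z 0.4
hub 0.1 x -39 z 0.422
hand u,v -0.13803959999999998 0.022417799999999974
```

Call:
send_rows([
  {"slide": [-0.08, 0.01, 0.02], "turn": 0, "gripper": 0},
  {"slide": [-0.16, 0.02, 0.04], "turn": 0, "gripper": 0},
  {"slide": [-0.24, 0.03, 0.05], "turn": 0, "gripper": 0},
  {"slide": [-0.32, 0.036, 0.06], "turn": 0, "gripper": 0},
  {"slide": [-0.4, 0.036, 0.06], "turn": 0, "gripper": 0},
])

```text
time_s: 18.3
tcp_pos: [0.6475, 0.0009, 0.2483]
eef_rot: [179.5, 0.5, -81.8]
contact_force: [0.2, 0.6, -1.9]
gripper_width: 0.0276
gripper_force: 60.0
```

Call:
send_rows([
  {"slide": [-0.1, 0, 0], "turn": 0, "gripper": 0},
  {"slide": [-0.2, 0, 0], "turn": 0, "gripper": 0},
  {"slide": [-0.3, 0, 0], "turn": 0, "gripper": 0},
  {"slide": [-0.36, 0, 0], "turn": 0, "gripper": 0},
  {"slide": [-0.39, 0, 0], "turn": 0, "gripper": 0},
])

```text
time_s: 18.72
tcp_pos: [0.6397, 0.0592, 0.2492]
eef_rot: [179.6, 0.5, -81.8]
contact_force: [0.0, -0.0, -1.6]
gripper_width: 0.0278
gripper_force: 60.0
```

```bash
python3 - <<'E'
from h import *
s=st(); save('scene','s7')
f=lambda n,x,y,w,h,k:cv2.resize(cv2.imread(f'pics/{n}.png')[y:y+h,x:x+w],None,fx=k,fy=k,interpolation=cv2.INTER_CUBIC)
cv2.imwrite('pics/c8.png',f('s7',320,60,150,170,3.5))
F=np.array([.619,.0735]);u=np.array([-.148,.989]);v=np.array([.989,.148])
t=np.array(s['tcp_pos'][:2]);print('hand u,v',(t-F)@u,(t-F)@v)
E
```

```text
{'time_s': 18.7167, 'joints': [22.3137, 17.0678, -1.129, -0.5871, -72.1154, -13.9174], 'tcp_pos': [0.6397, 0.0592, 0.2492], 'eef_rot': [179.5619, 0.466, -81.7873], 'contact_force': [0.0159, -0.0291, -1.5585], 'moment': [-0.2155, -0.0072, 0.04], 'gripper_width': 0.0278, 'gripper_force': 59.9983}
hand u,v -0.017187356110931355 0.018395461784334086
```

View pics/c8.png

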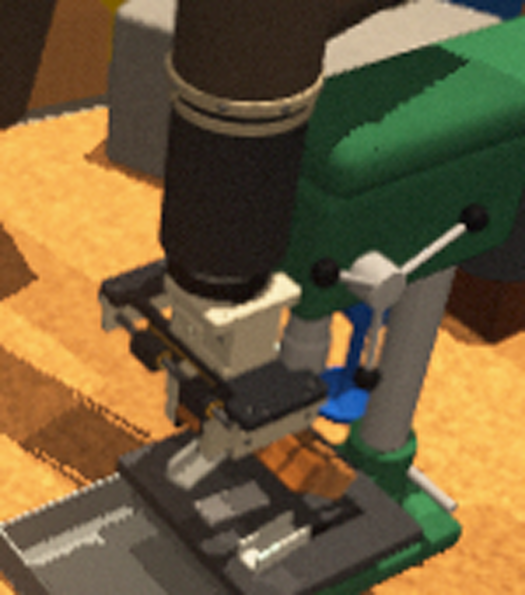

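```bash
python3 - <<'E'
from h import *
F=np.array([.619,.0735]);u=np.array([-.148,.989]);v=np.array([.989,.148])
for X,Y,z in((325,500,.175),(352,478,.175),(255,483,.151)):
    p=px('scene',320+X/3.5,60+Y/3.5,z)[:2]-F;print('x',p@u-.105,'v',p@v)
E
```

```text
x -0.02179185440024098 v 0.0828862302291635
x 0.015941715986864807 v 0.07440640155722489
x -0.04283930985105011 v 0.018539808099156504
```

Call:
send_rows([
  {"slide": [0, 0, 0.05], "turn": 0, "gripper": 0},
  {"slide": [0, 0, 0.1], "turn": 0, "gripper": 0},
  {"slide": [0, 0, 0.14], "turn": 0, "gripper": 0},
  {"slide": [0, 0, 0.17], "turn": 0, "gripper": 0},
  {"slide": [0, 0, 0.19], "turn": 0, "gripper": 0},
])

```text
time_s: 19.18
tcp_pos: [0.6392, 0.0568, 0.2193]
eef_rot: [179.5, 0.4, -81.9]
contact_force: [0.3, 0.3, -1.6]
gripper_width: 0.0274
gripper_force: 60.0
```

```bash
python3 - <<'E'
from h import *
F=np.array([.619,.0735]);u=np.array([-.148,.989]);v=np.array([.989,.148])
for X,Y,z in((325,500,.151),(352,478,.175)):
    p=px('scene',320+X/3.5,60+Y/3.5,z)[:2]-F;print('x',p@u-.105,'v',p@v)
hand=np.array([.6397,.0592])
def q(ox,oz,th,ov,L): # own x, own z offsets from edge, deg
    t=np.radians(th); ed=(L*np.sin(t)-15*np.cos(t))/1e3
    hz=(ox*np.sin(t)+oz*np.cos(t))/1e3; hx=(ox*np.cos(t)-oz*np.sin(t))/1e3
    p=hand+u*(ed+hx)+v*ov; r=proj('scene',[*p,.1514+hz]); return ((r-[320,60])*3.5).round().tolist()
for th,L in((48,157),(53,174),(57,190)):
    print(th,'edge',q(0,0,th,.055,L),'rear',q(30,0,th,.055,L),'woodrear top',q(32,77,th,.057,L),'woodfront top',q(-2,77,th,.057,L),'L edge',q(0,0,th,-.055,L),'L rear top',q(32,77,th,-.057,L))
im=cv2.imread('pics/s7.png').astype(int)
hsv=cv2.cvtColor(im.astype(np.uint8),cv2.COLOR_BGR2HSV)
m=((hsv[...,0]<16)&(hsv[...,1]>130)&(hsv[...,2]>50)).astype(np.uint8);m[:,:]*=1
sub=m[175:215,370:430]
for r in range(0,40,2):print(175+r,''.join('#' if x else '.' for x in sub[r]))
E
```

```text
x -0.0029730789581636635 v 0.06689382343610938
x 0.015941715986864807 v 0.07440640155722489
48 edge [319.0, 510.0] rear [341.0, 483.0] woodrear top [302.0, 464.0] woodfront top [276.0, 495.0] L edge [241.0, 435.0] L rear top [218.0, 385.0]
53 edge [339.0, 500.0] rear [360.0, 473.0] woodrear top [317.0, 459.0] woodfront top [293.0, 491.0] L edge [261.0, 427.0] L rear top [233.0, 382.0]
57 edge [358.0, 491.0] rear [377.0, 464.0] woodrear top [332.0, 455.0] woodfront top [309.0, 487.0] L edge [279.0, 419.0] L rear top [247.0, 378.0]
175 .##.........................................................
177 ####....#.#.................................................
179 .######.................................###.................
181 ..#####................................#.......##...........
183 ###..##............................####.##..................
185 .............................##############.................
187 ..........................##################................
189 ......................########################..............
191 ........................########################............
193 ..........................########################..........
195 ............................########################........
197 ..............................#####################.........
199 ................................#################...........
201 .........................................#######............
203 ............................................................
205 ............................................................
207 ............................................................
209 ............................................................
211 ............................................................
213 ............................................................
```

Call:
send_rows([
  {"slide": [-0.015, 0, 0.01], "turn": 0, "gripper": 0},
  {"slide": [-0.015, 0, 0.02], "turn": 0, "gripper": 0},
  {"slide": [-0.015, 0, 0.03], "turn": 0, "gripper": 0},
  {"slide": [-0.015, 0, 0.035], "turn": 0, "gripper": 0},
  {"slide": [-0.015, 0, 0.04], "turn": 0, "gripper": 0},
])

```text
time_s: 19.6
tcp_pos: [0.6394, 0.0598, 0.2148]
eef_rot: [179.6, 0.5, -81.9]
contact_force: [-0.2, -0.5, -1.7]
gripper_width: 0.0279
gripper_force: 60.0
```

Call:
send_rows([
  {"slide": [0, 0, 0.004], "turn": 0, "gripper": 0},
  {"slide": [0, 0, 0.008], "turn": 0, "gripper": 0},
  {"slide": [0, 0, 0.012], "turn": 0, "gripper": 0},
  {"slide": [0, 0, 0.014], "turn": 0, "gripper": 0},
  {"slide": [0, 0, 0.014], "turn": 0, "gripper": 0},
])

```text
time_s: 20.02
tcp_pos: [0.6392, 0.0598, 0.2125]
eef_rot: [179.5, 0.5, -81.9]
contact_force: [0.6, -0.2, -1.1]
gripper_width: 0.0274
gripper_force: 60.0
```

Call:
send_rows([
  {"slide": [0, 0, 0.005], "turn": 0, "gripper": 0},
  {"slide": [0, 0, 0.009], "turn": 0, "gripper": 0},
  {"slide": [0, 0, 0.013], "turn": 0, "gripper": 0},
  {"slide": [0, 0, 0.016], "turn": 0, "gripper": 0},
  {"slide": [0, 0, 0.016], "turn": 0, "gripper": 0},
])

```text
time_s: 20.43
tcp_pos: [0.6392, 0.0598, 0.21]
eef_rot: [179.5, 0.5, -81.9]
contact_force: [-0.6, 0.7, -1.7]
gripper_width: 0.0277
gripper_force: 60.0
```

Call:
send_rows([
  {"slide": [0, 0, 0.004], "turn": 0, "gripper": 0},
  {"slide": [0, 0, 0.007], "turn": 0, "gripper": 0},
  {"slide": [0, 0, 0.01], "turn": 0, "gripper": 0},
  {"slide": [0, 0, 0.01], "turn": 0, "gripper": 0},
  {"slide": [0, 0, 0.01], "turn": 0, "gripper": 0},
])

```text
time_s: 20.85
tcp_pos: [0.6392, 0.0598, 0.2086]
eef_rot: [179.5, 0.5, -81.9]
contact_force: [0.5, -0.4, -1.3]
gripper_width: 0.0276
gripper_force: 60.0
```

Call:
send_rows([
  {"slide": [0, 0, 0.004], "turn": 0, "gripper": 0},
  {"slide": [0, 0, 0.007], "turn": 0, "gripper": 0},
  {"slide": [0, 0, 0.01], "turn": 0, "gripper": 0},
  {"slide": [0, 0, 0.01], "turn": 0, "gripper": 0},
  {"slide": [0, 0, 0.01], "turn": 0, "gripper": 0},
])

```text
time_s: 21.27
tcp_pos: [0.6393, 0.0599, 0.2073]
eef_rot: [179.6, 0.5, -81.9]
contact_force: [0.1, 0.9, -0.8]
gripper_width: 0.0275
gripper_force: 60.0
```

Call:
send_rows([
  {"slide": [0, 0, 0.004], "turn": 0, "gripper": 0},
  {"slide": [0, 0, 0.007], "turn": 0, "gripper": 0},
  {"slide": [0, 0, 0.01], "turn": 0, "gripper": 0},
  {"slide": [0, 0, 0.01], "turn": 0, "gripper": 0},
  {"slide": [0, 0, 0.01], "turn": 0, "gripper": 0},
])

```text
time_s: 21.68
tcp_pos: [0.6394, 0.0599, 0.206]
eef_rot: [179.6, 0.5, -81.9]
contact_force: [0.3, 0.1, 2.5]
gripper_width: 0.0274
gripper_force: 60.0
```

Call:
send_rows([
  {"slide": [0.02, 0, 0], "turn": 0, "gripper": 0},
  {"slide": [0.05, 0, 0], "turn": 0, "gripper": 0},
  {"slide": [0.08, 0, -0.001], "turn": 0, "gripper": 0},
  {"slide": [0.11, 0, -0.001], "turn": 0, "gripper": 0},
  {"slide": [0.14, 0, -0.001], "turn": 0, "gripper": 0},
])

```text
time_s: 22.1
tcp_pos: [0.6422, 0.0386, 0.2056]
eef_rot: [179.6, 0.5, -81.9]
contact_force: [-0.2, 2.3, 2.1]
gripper_width: 0.0277
gripper_force: 60.0
```

```bash
python3 - <<'E'
from h import *
st(); save('scene','s8'); save('top','t8')
for c in ('scene','top'):
  for n in('flat','channel','angle'): print(c,n,[(np.round(x['location'],3).tolist(),round(x['p'],2)) for x in optics.look_for(c,n)][:2])
E
```

```text
{'time_s': 22.1, 'joints': [20.4436, 18.6567, -4.6303, -0.6058, -67.0521, -12.0866], 'tcp_pos': [0.6422, 0.0386, 0.2056], 'eef_rot': [179.5509, 0.4729, -81.8827], 'contact_force': [-0.184, 2.2683, 2.0619], 'moment': [1.5708, 0.1434, 0.1245], 'gripper_width': 0.0277, 'gripper_force': 60.0037}
scene flat [([0.615, 0.107, 0.115], 0.63)]
scene channel [([0.673, 0.106, 0.12], 0.74)]
scene angle []
top flat [([0.417, 0.404, 0.175], 0.52), ([0.551, 0.119, 0.116], 0.51)]
top channel [([0.688, 0.101, 0.115], 0.47)]
top angle [([0.551, 0.121, 0.118], 0.65)]
```

Call:
send_rows([
  {"slide": [0.035, 0, 0], "turn": 0, "gripper": 0},
  {"slide": [0.07, 0, 0], "turn": 0, "gripper": 0},
  {"slide": [0.1, 0, -0.001], "turn": 0, "gripper": 0},
  {"slide": [0.135, 0, -0.001], "turn": 0, "gripper": 0},
  {"slide": [0.17, 0, -0.001], "turn": 0, "gripper": 0},
])

```text
time_s: 22.92
tcp_pos: [0.6458, 0.0133, 0.2055]
eef_rot: [179.5, 0.5, -81.9]
contact_force: [-0.0, 2.9, 2.1]
gripper_width: 0.0274
gripper_force: 60.0
```

Call:
send_rows([
  {"slide": [0.035, 0, 0], "turn": 0, "gripper": 0},
  {"slide": [0.07, 0, 0], "turn": 0, "gripper": 0},
  {"slide": [0.1, 0, -0.001], "turn": 0, "gripper": 0},
  {"slide": [0.135, 0, -0.001], "turn": 0, "gripper": 0},
  {"slide": [0.17, 0, -0.001], "turn": 0, "gripper": 0},
])

```text
time_s: 23.33
tcp_pos: [0.6495, -0.012, 0.2056]
eef_rot: [179.6, 0.5, -81.9]
contact_force: [0.4, 3.9, 4.5]
gripper_width: 0.0278
gripper_force: 60.0
```

```bash
python3 - <<'E'
from h import *
st(); save('scene','s9')
for c in ('scene',):
  for n in('flat','channel','angle'): print(c,n,[(np.round(x['location'],3).tolist(),round(x['p'],2)) for x in optics.look_for(c,n)][:2])
E
```

```text
{'time_s': 23.3333, 'joints': [15.8048, 19.2444, -3.7964, -0.5571, -67.3351, -7.4603], 'tcp_pos': [0.6495, -0.012, 0.2056], 'eef_rot': [179.5599, 0.4594, -81.8736], 'contact_force': [0.3908, 3.9032, 4.4773], 'moment': [2.004, 0.1516, 0.0815], 'gripper_width': 0.0278, 'gripper_force': 60.0071}
scene flat [([0.624, 0.059, 0.114], 0.64)]
scene channel [([0.416, 0.259, 0.079], 0.24)]
scene angle []
```

Call:
send_rows([
  {"slide": [0.03, 0, -0.001], "turn": 0, "gripper": 0},
  {"slide": [0.06, 0, -0.002], "turn": 0, "gripper": 0},
  {"slide": [0.09, 0, -0.002], "turn": 0, "gripper": 0},
  {"slide": [0.12, 0, -0.003], "turn": 0, "gripper": 0},
  {"slide": [0.15, 0, -0.003], "turn": 0, "gripper": 0},
])

```text
time_s: 23.95
tcp_pos: [0.6523, -0.0341, 0.2055]
eef_rot: [179.5, 0.5, -81.9]
contact_force: [0.4, 1.9, 2.8]
gripper_width: 0.0274
gripper_force: 60.0
```

Call:
send_rows([
  {"slide": [0.02, 0, 0], "turn": 0, "gripper": 0},
  {"slide": [0.04, 0, 0], "turn": 0, "gripper": 0},
  {"slide": [0.06, 0, -0.001], "turn": 0, "gripper": 0},
  {"slide": [0.08, 0, -0.001], "turn": 0, "gripper": 0},
  {"slide": [0.09, 0, -0.001], "turn": 0, "gripper": 0},
])

```text
time_s: 24.37
tcp_pos: [0.6544, -0.0475, 0.2058]
eef_rot: [179.5, 0.4, -81.9]
contact_force: [-0.4, 2.1, 4.5]
gripper_width: 0.0276
gripper_force: 60.0
```

```bash
python3 - <<'E'
from h import *
st(); 
for c in ('scene','top','wrist'):
  save(c,c+'10')
  for n in('flat','channel','angle'): print(c,n,[(np.round(x['location'],3).tolist(),round(x['p'],2)) for x in optics.look_for(c,n)][:2])
E
```

```text
{'time_s': 24.3667, 'joints': [12.5512, 19.8628, -2.8742, -0.5214, -67.6931, -4.2298], 'tcp_pos': [0.6544, -0.0475, 0.2058], 'eef_rot': [179.5347, 0.4478, -81.8802], 'contact_force': [-0.4023, 2.1483, 4.5165], 'moment': [1.5549, 0.4833, 0.0096], 'gripper_width': 0.0276, 'gripper_force': 59.9921}
scene flat []
scene channel [([0.689, 0.009, 0.023], 0.61), ([0.415, 0.262, 0.081], 0.43)]
scene angle [([0.626, 0.231, 0.386], 0.74)]
top flat []
top channel []
top angle [([0.556, 0.108, 0.115], 0.62)]
wrist flat []
wrist channel []
wrist angle []
```

Call:
send_rows([
  {"slide": [0, 0, -0.15], "turn": 0, "gripper": 0},
  {"slide": [0, 0.1, -0.28], "turn": 0, "gripper": 0},
  {"slide": [0, 0.3, -0.28], "turn": 0, "gripper": 0},
  {"slide": [0, 0.5, -0.28], "turn": 0, "gripper": 0},
  {"slide": [0, 0.68, -0.28], "turn": 0, "gripper": 0},
])

```text
time_s: 25.38
tcp_pos: [0.552, -0.0625, 0.2478]
eef_rot: [179.4, 0.4, -81.9]
contact_force: [-0.5, 0.2, -1.1]
gripper_width: 0.0276
gripper_force: 60.0
```

```bash
python3 - <<'E'
from h import *
st(); F=np.array([.619,.0735]);u=np.array([-.148,.989]);v=np.array([.989,.148])
for c in ('scene','top'):
  save(c,c+'11')
  for n in('flat','channel','angle'): print(c,n,[(np.round(x['location'],3).tolist(),round(x['p'],2),((np.array(x['location'][:2])-F)@u-.105).round(3),((np.array(x['location'][:2])-F)@v).round(3)) for x in optics.look_for(c,n)][:2])
E
```

```text
{'time_s': 25.3833, 'joints': [13.3922, 8.9433, -11.9991, -0.5002, -69.5715, -5.1031], 'tcp_pos': [0.552, -0.0625, 0.2478], 'eef_rot': [179.4458, 0.4195, -81.8896], 'contact_force': [-0.4566, 0.1591, -1.082], 'moment': [-0.1332, 0.1221, 0.0151], 'gripper_width': 0.0276, 'gripper_force': 59.9931}
scene flat []
scene channel [([0.688, 0.009, 0.022], 0.72, np.float64(-0.179), np.float64(0.058))]
scene angle [([0.549, 0.125, 0.119], 0.46, np.float64(-0.043), np.float64(-0.061))]
top flat []
top channel []
top angle [([0.552, 0.12, 0.118], 0.59, np.float64(-0.049), np.float64(-0.059)), ([0.647, -0.212, 0.034], 0.48, np.float64(-0.391), np.float64(-0.014))]
```

Call:
send_rows([
  {"slide": [-0.08, 0, 0], "turn": 0, "gripper": 0},
  {"slide": [-0.17, 0, 0], "turn": 0, "gripper": 0},
  {"slide": [-0.26, 0, 0], "turn": 0, "gripper": 0},
  {"slide": [-0.35, 0, 0], "turn": 0, "gripper": 0},
  {"slide": [-0.44, 0, 0], "turn": 0, "gripper": 0},
])

```text
time_s: 26.2
tcp_pos: [0.5447, 0.0046, 0.2487]
eef_rot: [179.5, 0.4, -81.9]
contact_force: [0.1, -0.2, -2.0]
gripper_width: 0.0275
gripper_force: 60.0
```

Call:
send_rows([
  {"slide": [-0.09, 0, 0], "turn": 0, "gripper": 0},
  {"slide": [-0.18, 0, 0], "turn": 0, "gripper": 0},
  {"slide": [-0.25, 0, 0], "turn": 0, "gripper": 0},
  {"slide": [-0.31, 0, 0], "turn": 0, "gripper": 0},
  {"slide": [-0.345, 0, 0], "turn": 0, "gripper": 0},
])

```text
time_s: 26.62
tcp_pos: [0.5372, 0.0559, 0.2493]
eef_rot: [179.5, 0.5, -81.8]
contact_force: [-0.3, -0.4, -1.8]
gripper_width: 0.0275
gripper_force: 60.0
```

Call:
send_rows([
  {"slide": [0, 0, 0.04], "turn": 0, "gripper": 0},
  {"slide": [0, 0, 0.09], "turn": 0, "gripper": 0},
  {"slide": [0, 0, 0.14], "turn": 0, "gripper": 0},
  {"slide": [0, 0, 0.19], "turn": 0, "gripper": 0},
  {"slide": [0, 0, 0.22], "turn": 0, "gripper": 0},
])

```text
time_s: 27.03
tcp_pos: [0.5363, 0.0543, 0.2149]
eef_rot: [179.4, 0.4, -81.9]
contact_force: [-0.4, 0.6, -2.0]
gripper_width: 0.0274
gripper_force: 60.0
```

```bash
python3 - <<'E'
from h import *
s=st(); F=np.array([.619,.0735]);u=np.array([-.148,.989]);v=np.array([.989,.148])
t=np.array(s['tcp_pos'][:2]);print('hand u,v',(t-F)@u,(t-F)@v)
E
```

```text
{'time_s': 27.0333, 'joints': [26.1814, 8.5988, -16.7837, -0.6517, -65.0142, -17.8265], 'tcp_pos': [0.5363, 0.0543, 0.2149], 'eef_rot': [179.4407, 0.4386, -81.9246], 'contact_force': [-0.3578, 0.6095, -2.0497], 'moment': [-0.1165, 0.1263, -0.0459], 'gripper_width': 0.0274, 'gripper_force': 59.9927}
hand u,v -0.00674034334019969 -0.0846166171470224
```

Call:
send_rows([
  {"slide": [0, 0, 0.01], "turn": 0, "gripper": 0},
  {"slide": [0, 0, 0.02], "turn": 0, "gripper": 0},
  {"slide": [0, 0, 0.028], "turn": 0, "gripper": 0},
  {"slide": [0, 0, 0.034], "turn": 0, "gripper": 0},
  {"slide": [0, 0, 0.038], "turn": 0, "gripper": 0},
])

```text
time_s: 27.45
tcp_pos: [0.537, 0.055, 0.211]
eef_rot: [179.6, 0.5, -81.9]
contact_force: [-0.1, -0.1, -1.7]
gripper_width: 0.0273
gripper_force: 60.0
```

Call:
send_rows([
  {"slide": [0, 0, 0.004], "turn": 0, "gripper": 0},
  {"slide": [0, 0, 0.007], "turn": 0, "gripper": 0},
  {"slide": [0, 0, 0.01], "turn": 0, "gripper": 0},
  {"slide": [0, 0, 0.01], "turn": 0, "gripper": 0},
  {"slide": [0, 0, 0.01], "turn": 0, "gripper": 0},
])

```text
time_s: 27.87
tcp_pos: [0.5369, 0.055, 0.2094]
eef_rot: [179.6, 0.5, -81.9]
contact_force: [0.4, 0.0, -2.1]
gripper_width: 0.0275
gripper_force: 60.0
```

Call:
send_rows([
  {"slide": [0, 0, 0.004], "turn": 0, "gripper": 0},
  {"slide": [0, 0, 0.008], "turn": 0, "gripper": 0},
  {"slide": [0, 0, 0.012], "turn": 0, "gripper": 0},
  {"slide": [0, 0, 0.012], "turn": 0, "gripper": 0},
  {"slide": [0, 0, 0.012], "turn": 0, "gripper": 0},
])

```text
time_s: 28.28
tcp_pos: [0.5368, 0.055, 0.2075]
eef_rot: [179.5, 0.5, -81.9]
contact_force: [1.2, -1.2, -1.4]
gripper_width: 0.0274
gripper_force: 60.0
```

Call:
send_rows([
  {"slide": [0, 0, 0.003], "turn": 0, "gripper": 0},
  {"slide": [0, 0, 0.006], "turn": 0, "gripper": 0},
  {"slide": [0, 0, 0.008], "turn": 0, "gripper": 0},
  {"slide": [0, 0, 0.008], "turn": 0, "gripper": 0},
  {"slide": [0, 0, 0.008], "turn": 0, "gripper": 0},
])

```text
time_s: 28.7
tcp_pos: [0.5368, 0.055, 0.2063]
eef_rot: [179.5, 0.5, -81.9]
contact_force: [0.0, 0.1, -2.0]
gripper_width: 0.0276
gripper_force: 60.0
```

Call:
send_rows([
  {"slide": [0, 0, 0.003], "turn": 0, "gripper": 0},
  {"slide": [0, 0, 0.006], "turn": 0, "gripper": 0},
  {"slide": [0, 0, 0.008], "turn": 0, "gripper": 0},
  {"slide": [0, 0, 0.008], "turn": 0, "gripper": 0},
  {"slide": [0, 0, 0.008], "turn": 0, "gripper": 0},
])

```text
time_s: 29.12
tcp_pos: [0.5368, 0.055, 0.2052]
eef_rot: [179.5, 0.5, -81.9]
contact_force: [0.7, -0.4, -1.2]
gripper_width: 0.0276
gripper_force: 60.0
```

Call:
send_rows([
  {"slide": [0, 0, 0.002], "turn": 0, "gripper": 0},
  {"slide": [0, 0, 0.004], "turn": 0, "gripper": 0},
  {"slide": [0, 0, 0.006], "turn": 0, "gripper": 0},
  {"slide": [0, 0, 0.006], "turn": 0, "gripper": 0},
  {"slide": [0, 0, 0.006], "turn": 0, "gripper": 0},
])

```text
time_s: 29.53
tcp_pos: [0.5368, 0.055, 0.2042]
eef_rot: [179.5, 0.5, -81.9]
contact_force: [0.4, -0.1, -1.6]
gripper_width: 0.0275
gripper_force: 60.0
```

Call:
send_rows([
  {"slide": [0, 0, 0.003], "turn": 0, "gripper": 0},
  {"slide": [0, 0, 0.006], "turn": 0, "gripper": 0},
  {"slide": [0, 0, 0.008], "turn": 0, "gripper": 0},
  {"slide": [0, 0, 0.008], "turn": 0, "gripper": 0},
  {"slide": [0, 0, 0.008], "turn": 0, "gripper": 0},
])

```text
time_s: 29.95
tcp_pos: [0.5368, 0.0551, 0.203]
eef_rot: [179.5, 0.5, -81.9]
contact_force: [-0.5, -0.4, -1.2]
gripper_width: 0.0276
gripper_force: 60.0
```

Call:
send_rows([
  {"slide": [0, 0, 0.002], "turn": 0, "gripper": 0},
  {"slide": [0, 0, 0.004], "turn": 0, "gripper": 0},
  {"slide": [0, 0, 0.006], "turn": 0, "gripper": 0},
  {"slide": [0, 0, 0.006], "turn": 0, "gripper": 0},
  {"slide": [0, 0, 0.006], "turn": 0, "gripper": 0},
])

```text
time_s: 30.37
tcp_pos: [0.5369, 0.0549, 0.2025]
eef_rot: [179.6, 0.4, -81.9]
contact_force: [0.7, -1.2, 1.5]
gripper_width: 0.0278
gripper_force: 60.0
```

Call:
send_rows([
  {"slide": [0.02, 0, 0.001], "turn": 0, "gripper": 0},
  {"slide": [0.055, 0, 0.001], "turn": 0, "gripper": 0},
  {"slide": [0.09, 0, 0.001], "turn": 0, "gripper": 0},
  {"slide": [0.125, 0, 0.001], "turn": 0, "gripper": 0},
  {"slide": [0.16, 0, 0.001], "turn": 0, "gripper": 0},
])

```text
time_s: 30.78
tcp_pos: [0.5403, 0.0309, 0.2019]
eef_rot: [179.6, 0.5, -81.9]
contact_force: [-1.0, 2.0, 0.3]
gripper_width: 0.0278
gripper_force: 60.0
```

Call:
send_rows([
  {"slide": [0.035, 0, 0], "turn": 0, "gripper": 0},
  {"slide": [0.07, 0, 0], "turn": 0, "gripper": 0},
  {"slide": [0.1, 0, -0.001], "turn": 0, "gripper": 0},
  {"slide": [0.135, 0, -0.001], "turn": 0, "gripper": 0},
  {"slide": [0.17, 0, -0.001], "turn": 0, "gripper": 0},
])

```text
time_s: 31.2
tcp_pos: [0.5438, 0.0055, 0.2018]
eef_rot: [179.5, 0.5, -81.9]
contact_force: [-0.8, 1.9, 0.8]
gripper_width: 0.0276
gripper_force: 60.0
```

```bash
python3 - <<'E'
from h import *
st()
for c in ('scene','top'):
  save(c,c+'12')
  for n in('angle','flat'): print(c,n,[(np.round(x['location'],3).tolist(),round(x['p'],2)) for x in optics.look_for(c,n)][:2])
E
```

```text
{'time_s': 31.2, 'joints': [20.8273, 9.5965, -17.3816, -0.6112, -63.3624, -12.4264], 'tcp_pos': [0.5438, 0.0055, 0.2018], 'eef_rot': [179.549, 0.4584, -81.8766], 'contact_force': [-0.7801, 1.8706, 0.8349], 'moment': [0.8542, 0.3224, 0.0908], 'gripper_width': 0.0276, 'gripper_force': 59.9983}
scene angle [([0.58, 0.092, 0.114], 0.39)]
scene flat []
top angle []
top flat []
```

Call:
send_rows([
  {"slide": [0.035, 0, 0.001], "turn": 0, "gripper": 0},
  {"slide": [0.07, 0, 0.001], "turn": 0, "gripper": 0},
  {"slide": [0.1, 0, 0.001], "turn": 0, "gripper": 0},
  {"slide": [0.135, 0, 0.001], "turn": 0, "gripper": 0},
  {"slide": [0.17, 0, 0.001], "turn": 0, "gripper": 0},
])

```text
time_s: 31.92
tcp_pos: [0.5476, -0.0195, 0.2014]
eef_rot: [179.6, 0.5, -81.9]
contact_force: [0.1, 2.0, 1.4]
gripper_width: 0.0274
gripper_force: 60.0
```

```bash
python3 - <<'E'
from h import *
st()
for c in ('scene','top'):
  save(c,c+'13')
  for n in('angle','flat'): print(c,n,[(np.round(x['location'],3).tolist(),round(x['p'],2)) for x in optics.look_for(c,n)][:2])
E
```

```text
{'time_s': 31.9167, 'joints': [18.053, 10.0034, -16.9334, -0.6093, -63.4125, -9.6522], 'tcp_pos': [0.5476, -0.0195, 0.2014], 'eef_rot': [179.5632, 0.4767, -81.8753], 'contact_force': [0.0689, 2.0145, 1.4476], 'moment': [1.2676, 0.2997, 0.022], 'gripper_width': 0.0274, 'gripper_force': 59.9982}
scene angle [([0.436, 0.373, 0.023], 0.5), ([0.589, 0.075, 0.117], 0.47)]
scene flat [([0.624, 0.045, 0.012], 0.69)]
top angle []
top flat []
```

Call:
send_rows([
  {"slide": [0.03, -0.03, 0.001], "turn": 0, "gripper": 0},
  {"slide": [0.06, -0.06, 0.001], "turn": 0, "gripper": 0},
  {"slide": [0.09, -0.09, 0.001], "turn": 0, "gripper": 0},
  {"slide": [0.12, -0.12, 0.001], "turn": 0, "gripper": 0},
  {"slide": [0.15, -0.12, 0.001], "turn": 0, "gripper": 0},
])

```text
time_s: 32.63
tcp_pos: [0.5697, -0.0389, 0.2007]
eef_rot: [179.6, 0.5, -81.9]
contact_force: [0.5, 2.8, 3.2]
gripper_width: 0.0277
gripper_force: 60.0
```

```bash
python3 - <<'E'
from h import *
st()
for c in ('scene','top'):
  save(c,c+'14')
  for n in('angle','flat','channel'): print(c,n,[(np.round(x['location'],3).tolist(),round(x['p'],2)) for x in optics.look_for(c,n)][:2])
E
```

```text
{'time_s': 32.6333, 'joints': [15.3492, 12.2001, -14.229, -0.5831, -63.9277, -6.9699], 'tcp_pos': [0.5697, -0.0389, 0.2007], 'eef_rot': [179.5814, 0.4749, -81.8803], 'contact_force': [0.4558, 2.8132, 3.1813], 'moment': [1.7824, 0.1979, 0.0612], 'gripper_width': 0.0277, 'gripper_force': 59.9991}
scene angle [([0.597, 0.06, 0.158], 0.17)]
scene flat [([0.622, 0.042, 0.008], 0.7)]
scene channel [([0.688, 0.008, 0.022], 0.67), ([0.685, -0.435, 0.123], 0.2)]
top angle []
top flat []
top channel []
```

Call:
send_rows([
  {"slide": [0.035, 0, -0.001], "turn": 0, "gripper": 0},
  {"slide": [0.07, 0, -0.001], "turn": 0, "gripper": 0},
  {"slide": [0.105, 0, -0.002], "turn": 0, "gripper": 0},
  {"slide": [0.14, 0, -0.002], "turn": 0, "gripper": 0},
  {"slide": [0.17, 0, -0.002], "turn": 0, "gripper": 0},
])

```text
time_s: 33.45
tcp_pos: [0.5714, -0.0651, 0.2005]
eef_rot: [179.4, 0.4, -81.9]
contact_force: [-0.4, -0.2, -1.3]
gripper_width: 0.0274
gripper_force: 60.0
```

Call:
send_rows([
  {"slide": [0, 0, -0.1], "turn": 0, "gripper": 0},
  {"slide": [0.1, 0.1, -0.25], "turn": 0, "gripper": 0},
  {"slide": [0.3, 0.3, -0.4], "turn": 0, "gripper": 0},
  {"slide": [0.5, 0.5, -0.5], "turn": 0, "gripper": 0},
  {"slide": [0.7, 0.7, -0.5], "turn": 0, "gripper": 0},
])

```text
time_s: 33.87
tcp_pos: [0.4891, -0.1772, 0.2774]
eef_rot: [179.6, 0.4, -81.8]
contact_force: [1.2, -1.3, -0.9]
gripper_width: 0.0277
gripper_force: 60.0
```

```bash
python3 - <<'E'
from h import *
st()
for c in ('scene','top'):
  save(c,c+'15')
  for n in('angle','flat','channel'): print(c,n,[(np.round(x['location'],3).tolist(),round(x['p'],2)) for x in optics.look_for(c,n)][:2])
E
```

```text
{'time_s': 33.8667, 'joints': [1.4738, 4.402, -13.4514, -0.335, -72.5549, 6.8251], 'tcp_pos': [0.4891, -0.1772, 0.2774], 'eef_rot': [179.6323, 0.3652, -81.8038], 'contact_force': [1.2053, -1.2995, -0.8559], 'moment': [-0.3539, -0.2104, 0.0236], 'gripper_width': 0.0277, 'gripper_force': 59.9936}
scene angle [([0.687, -0.438, 0.122], 0.35)]
scene flat []
scene channel [([0.69, 0.008, 0.023], 0.46)]
top angle [([0.595, -0.451, 0.123], 0.66)]
top flat []
top channel []
```

```bash
python3 - <<'E'
from h import *
g=cv2.imread('pics/scene15.png',0); c=' .:-=+*#%@'
for y in range(176,272,2): print(y,''.join(c[min(9,int(g[y,x])*10//230)] for x in range(316,440,1)))
for n in('flat','angle','channel'):
  print(n,[proj('scene',p).round().tolist() for p in([.60,.0,.01],[.56,.0,.01],[.52,.0,.01])])
E
```

```text
176 -----------=+++##########%###%%###%%%%%%%%%%%%%%%##%%%%%%%%%%%#*========-=-=======--:::=##*=-.:-====---------------===-==-=%
178 -------------=+###*########%%%%#%#####%%%%%%%%%%%%%%%%##%%%%%%%#=---========----:::::::::=###*+.::--==-=-----------==-==--*#
180 ------------=*########**####%%%%%%%%%%%%%%%%%%%%%%%%%%%%%%%%**++==--=--=--:::::::::::::::::=*#%##*+:...::::--------==----=#%
182 ***++==--===**#######**#####%#%%%%%%%%%#%%%#%%#%%%%%%%%##*===--==-=-:::::::::::.....::.::::::=*#%%%%%%#+::::------=====--=*%
184 ###############***##*###**###%%%%%%%%%%%%#####%%%%%**====-==---=-::::::::::.........:::::::::::-*%%%%%#=:::------=====--::-#
186 ###########*###################%%%%#%%%%%%%###**=+=-==-=---:--::::::::.........:::::::::::::::::::=*++-.::::-----======--==#
188 ###########################***##%#%%%%%%%*#*=------=-=-:-:::::::::........:::::::::::::.:.:::::.:::::::...::::::-----======#
190 %%###################*#############%%#+-------=--:-::::::::::.........::::::::::::::::::..:::::::::::::......:::--====--::+#
192 %%%%##################**######**###%#+.:-------:::..:::::.......
[... 4557 characters left out ...]
###**#%%%%%%%%##%%
264 ##########**########***####%#######---:::::------------------+###***##%%#%########%%%%%%%%%%##%%%#####%%%##%%#%%%%@%###%%%%%
266 %###*################*##*###########----:::::-----------=+%%%##*##%#%%%%%%%%%%%@%%%%%%%%%%%%%%%%%##%%%%%%##%%%####%%%%@%%%#%
268 ##**###################*****###***#%%#==-:::---------+*#####**#%%%%%%##%%%%%%%%@@%%%%#%%###%%%%%%%#**#######%%%%%%%%%%%%%%##
270 %%#######*#############***######%%%%%%%#=-:-----++#######*##%%%%%%#####%%%%%%%%%%%%%%%%%%%%%%%########**#%%%#%#%%%%%%%%%%%%%
flat [[347.0, 234.0], [342.0, 225.0], [337.0, 217.0]]
angle [[347.0, 234.0], [342.0, 225.0], [337.0, 217.0]]
channel [[347.0, 234.0], [342.0, 225.0], [337.0, 217.0]]
```

Call:
send_rows([
  {"slide": [0.05, 0.08, 0.1], "turn": 0, "gripper": 0},
  {"slide": [0.1, 0.16, 0.3], "turn": 0, "gripper": 0},
  {"slide": [0.15, 0.24, 0.5], "turn": 0, "gripper": 0},
  {"slide": [0.2, 0.32, 0.65], "turn": 0, "gripper": 0},
  {"slide": [0.24, 0.36, 0.74], "turn": 0, "gripper": 0},
])

```text
time_s: 34.68
tcp_pos: [0.4378, -0.2174, 0.1614]
eef_rot: [179.3, 0.6, -81.8]
contact_force: [-0.5, 0.4, -1.3]
gripper_width: 0.0276
gripper_force: 60.0
```

Call:
send_rows([
  {"slide": [0, 0, 0], "turn": 0, "gripper": 0},
  {"slide": [0, 0, 0], "turn": 0, "gripper": 0},
  {"slide": [0, 0, 0], "turn": 0, "gripper": 0},
  {"slide": [0, 0, 0], "turn": 0, "gripper": 0},
  {"slide": [0, 0, 0], "turn": 0, "gripper": 0},
], newtons=4)

```text
time_s: 35.1
tcp_pos: [0.4413, -0.2178, 0.1656]
eef_rot: [179.7, 0.4, -81.8]
contact_force: [0.1, -0.0, -1.1]
gripper_width: 0.0278
gripper_force: 4.0
```

```bash
python3 - <<'E'
from h import *
st()
for c in ('scene','top'):
  save(c,c+'16')
  for n in('brush','brush_grip','angle','flat'): print(c,n,[(np.round(x['location'],3).tolist(),round(x['p'],2)) for x in optics.look_for(c,n)][:2])
st()
E
```

```text
{'time_s': 35.1, 'joints': [-3.615, 6.5315, -26.3603, -0.4008, -57.5339, 12.0074], 'tcp_pos': [0.4413, -0.2178, 0.1656], 'eef_rot': [179.653, 0.4178, -81.8253], 'contact_force': [0.1259, -0.0144, -1.054], 'moment': [-0.079, -0.1705, 0.0222], 'gripper_width': 0.0278, 'gripper_force': 4.0045}
scene brush [([0.46, -0.264, 0.092], 0.67)]
scene brush_grip [([0.461, -0.264, 0.092], 0.57), ([0.416, 0.26, 0.078], 0.45)]
scene angle [([0.585, 0.051, 0.017], 0.71), ([0.652, -0.211, 0.059], 0.36)]
scene flat []
top brush [([0.397, -0.251, 0.091], 0.46)]
top brush_grip [([0.393, -0.251, 0.09], 0.54)]
top angle []
top flat [([0.342, -0.327, 0.049], 0.42)]
{'time_s': 35.6, 'joints': [-3.67, 6.5638, -26.4632, -0.4162, -57.5077, 12.0221], 'tcp_pos': [0.4401, -0.2181, 0.1646], 'eef_rot': [179.549, 0.4529, -81.8749], 'contact_force': [-0.9937, -0.5789, -2.6548], 'moment': [0.0682, 0.0498, -0.0113], 'gripper_width': 0.0278, 'gripper_force': 3.9999}
```

Call:
send_rows([
  {"slide": [0, 0, 0], "turn": 0, "gripper": 0},
  {"slide": [0, 0, 0], "turn": 0, "gripper": 0},
  {"slide": [0, 0, 0], "turn": 0, "gripper": 0},
  {"slide": [0, 0, 0], "turn": 0, "gripper": 0},
  {"slide": [0, 0, 0], "turn": 0, "gripper": 0},
])

```text
time_s: 36.02
tcp_pos: [0.4401, -0.2181, 0.1646]
eef_rot: [179.5, 0.5, -81.9]
contact_force: [0.3, 0.4, -1.2]
gripper_width: 0.0279
gripper_force: 4.0
```

```bash
python3 - <<'E'
from h import *
st()
for c in ('scene','top'):
  save(c,c+'17')
  for n in('brush','brush_grip'): print(c,n,[(np.round(x['location'],3).tolist(),round(x['p'],2)) for x in optics.look_for(c,n)][:2])
hand=np.array([.4405,-.218]);u=np.array([-.143,.990]);v=np.array([.99,.143])
def q(ox,oz,th,ov,L=174):
    t=np.radians(th);p=hand+u*((L-oz)*np.sin(t)+ox*np.cos(t))/1e3+v*ov
    return proj('scene',[*p,.1836-((L-oz)*np.cos(t)-ox*np.sin(t))/1e3]).round().tolist()
for th in(-30,-15,0,15,30):print(th,[q(ox,oz,th,ov) for ox,oz,ov in((15,0,.055),(-15,0,.055),(15,0,-.055),(-15,0,-.055),(17,77,.057),(17,77,-.057))])
im=cv2.imread('pics/scene17.png'); p=proj('scene',[.44,-.218,.05]).astype(int); g=cv2.cvtColor(im,cv2.COLOR_BGR2GRAY);c=' .:-=+*#%@'
for y in range(p[1]-35,p[1]+40,2): print(y,''.join(c[min(9,int(g[y,x])*10//230)] for x in range(p[0]-50,p[0]+60)))
print('x0',p[0]-50)
E
```

```text
{'time_s': 36.0167, 'joints': [-3.6693, 6.5676, -26.4629, -0.4192, -57.5061, 12.0216], 'tcp_pos': [0.4401, -0.2181, 0.1646], 'eef_rot': [179.5476, 0.4557, -81.8764], 'contact_force': [0.2969, 0.4273, -1.2067], 'moment': [-0.0193, 0.1212, -0.0101], 'gripper_width': 0.0279, 'gripper_force': 3.9999}
scene brush [([0.458, -0.246, 0.087], 0.81), ([0.43, 0.37, 0.022], 0.26)]
scene brush_grip []
top brush [([0.397, -0.252, 0.092], 0.49), ([0.701, 0.028, 0.0], 0.49)]
top brush_grip []
-30 [[255.0, 236.0], [247.0, 236.0], [242.0, 214.0], [234.0, 214.0], [265.0, 218.0], [250.0, 196.0]]
-15 [[268.0, 233.0], [260.0, 235.0], [254.0, 212.0], [246.0, 214.0], [272.0, 216.0], [257.0, 194.0]]
0 [[280.0, 228.0], [272.0, 232.0], [266.0, 208.0], [258.0, 211.0], [279.0, 213.0], [264.0, 191.0]]
15 [[292.0, 221.0], [284.0, 226.0], [277.0, 201.0], [270.0, 206.0], [286.0, 208.0], [271.0, 187.0]]
30 [[302.0, 212.0], [295.0, 218.0], [287.0, 193.0], [281.0, 198.0], [292.0, 203.0], [276.0, 182.0]]
176 %%%%%%%%%%%%%%%%%%%%%%%%%%%##%%%%%%%=------------------------------:::-====+++==*=+*%###########*#########*###
17
[... 3559 characters left out ...]
###
240 @@@@@@@@@@@@@@@@@@@@@@@@@@@@@@@@@@@@@@@@@@@@@@*++++***#####%@@%*****************%@%########%##########*####**#
242 @@@@@@@@@@@@@@@@@%%%%@@@@@@@@@@@@@@@@@@@@@@@@#++#%%%%#####%@%******************+++@@#######%#####*###%###*##*#
244 @@@@@@@@@@@@@%#%%%%%%%%@@@@@@@@@@@@@@@@@@@@@@*++#%%%%%####@%*******************++++@@####%%%%##*####%%#######%
246 @@@@@@@@@@@@@#*#%%%%%%@@@@@@@@@@@@@@@@@@@@@@#*++*%%%%%%#*%@********************++++@%#######*######**######%%#
248 @@@@@@@@@@@@@@@@@@@@@@@@@@@@@@@@@@@@@@@@@@@@*+++*##%%%%##*@********************+++*@*#########%%##############
250 @@@@@@@@@@@@@@@@@@@@@@@@@@@%%%#%@@@@@@@@@@@%+*++*##%%%%%%%@@********************+#@#*###***##%%##%############
x0 217
```

```bash
python3 - <<'E'
from h import *
for c in('wrist',):
  d=save(c,'w18'); print(d['origin'].round(3))
  for n in('brush','brush_grip'): print(c,n,[(np.round(x['location'],3).tolist(),round(x['p'],2)) for x in optics.look_for(c,n)][:2])
im=cv2.imread('pics/scene17.png').astype(float)+1; s0=cv2.imread('pics/scene0.png').astype(float)+1
def show(im,x0,x1,y0,y1):
    r=im[...,1]/im[...,2]; 
    for y in range(y0,y1,2): print(y,''.join('0123456789'[int(np.clip((r[y,x]-.4)*20,0,9))] for x in range(x0,x1)))
show(s0,262,312,178,230); print(); show(im,230,300,176,246)
E
```

```text
[ 0.451 -0.289  0.322]
wrist brush [([0.441, -0.243, 0.087], 0.96)]
wrist brush_grip [([0.444, -0.243, 0.097], 0.69)]
178 44455666665565566657666766666567755555555555555555
180 65666766555555565455545565665566555555555545655555
182 76655455555555554543444444447888665555455555555545
184 66555555445555555543333333335775555455555554555555
186 55554555555544455543333333334665555555566555555555
188 55555555555455555553333333334555555555555555545445
190 55545555555555555553333333333555455555545555555555
192 55654454555655555553332333333555555544555555565565
194 55555545555445555554333333333455554445555555555565
196 55555555445545555554333333333445555554445556665556
198 55555555445555554455333333333455555555554455556544
200 55555445555555555555333333333455555555554445554555
202 55555555443444444444333333333355554555555555555555
204 55665555544444344333334333333345444445555555555554
206 55555655433444443333343343333333443344443435555655
208 66655554333433333333333333333333344433443334444555
210 56655555444434334333333333333333333433343335556655
212 5555555554444444444334433333333333333333334
[... 2373 characters left out ...]
5555555555556666667777766
228 7666767555555555555555555555555554555555545555455665555546667776678888
230 7766666777656665555555555555555555555545555445554555554556776776667776
232 7777766677666677777775555555555555555555555454444454455556655667777887
234 7666777777777677667887666665555555555555555544545555555455555555666677
236 7887666667888799988899999999988898655555555555555655589999999999755676
238 9999999999999999999999999999999998655555555555555899998888888889999867
240 9999999999999999999999999999999998655555555656689988888888888888888998
242 9999999999999999999999999999999987757777655557998888888888888888888889
244 9999999999999999999999999999999977767776655559988888888888888888988888
```

Call:
send_rows([
  {"slide": [0, 0, 0.01], "turn": 0, "gripper": 0},
  {"slide": [0, 0, 0.02], "turn": 0, "gripper": 0},
  {"slide": [0, 0, 0.03], "turn": 0, "gripper": 0},
  {"slide": [0, 0, 0.038], "turn": 0, "gripper": 0},
  {"slide": [0, 0, 0.042], "turn": 0, "gripper": 0},
])

```text
time_s: 36.88
tcp_pos: [0.4399, -0.218, 0.1579]
eef_rot: [179.5, 0.5, -81.9]
contact_force: [-0.1, 0.4, -1.7]
gripper_width: 0.0279
gripper_force: 4.0
```

Call:
send_rows([
  {"slide": [0, 0, 0.004], "turn": 0, "gripper": 0},
  {"slide": [0, 0, 0.008], "turn": 0, "gripper": 0},
  {"slide": [0, 0, 0.012], "turn": 0, "gripper": 0},
  {"slide": [0, 0, 0.012], "turn": 0, "gripper": 0},
  {"slide": [0, 0, 0.012], "turn": 0, "gripper": 0},
])

```text
time_s: 37.3
tcp_pos: [0.44, -0.218, 0.1564]
eef_rot: [179.5, 0.5, -81.9]
contact_force: [0.9, -0.6, -1.5]
gripper_width: 0.0278
gripper_force: 4.0
```

Call:
send_rows([
  {"slide": [0, 0, 0.004], "turn": 0, "gripper": 0},
  {"slide": [0, 0, 0.008], "turn": 0, "gripper": 0},
  {"slide": [0, 0, 0.01], "turn": 0, "gripper": 0},
  {"slide": [0, 0, 0.01], "turn": 0, "gripper": 0},
  {"slide": [0, 0, 0.01], "turn": 0, "gripper": 0},
])

```text
time_s: 37.72
tcp_pos: [0.44, -0.218, 0.155]
eef_rot: [179.5, 0.5, -81.9]
contact_force: [0.1, 0.6, -1.3]
gripper_width: 0.028
gripper_force: 4.0
```

Call:
send_rows([
  {"slide": [0, 0, 0.004], "turn": 0, "gripper": 0},
  {"slide": [0, 0, 0.008], "turn": 0, "gripper": 0},
  {"slide": [0, 0, 0.01], "turn": 0, "gripper": 0},
  {"slide": [0, 0, 0.01], "turn": 0, "gripper": 0},
  {"slide": [0, 0, 0.01], "turn": 0, "gripper": 0},
])

```text
time_s: 38.13
tcp_pos: [0.44, -0.218, 0.1534]
eef_rot: [179.5, 0.5, -81.9]
contact_force: [-0.6, 0.2, -1.1]
gripper_width: 0.0281
gripper_force: 4.0
```

Call:
send_rows([
  {"slide": [0, 0, 0.004], "turn": 0, "gripper": 0},
  {"slide": [0, 0, 0.008], "turn": 0, "gripper": 0},
  {"slide": [0, 0, 0.01], "turn": 0, "gripper": 0},
  {"slide": [0, 0, 0.01], "turn": 0, "gripper": 0},
  {"slide": [0, 0, 0.01], "turn": 0, "gripper": 0},
])

```text
time_s: 38.55
tcp_pos: [0.4401, -0.2182, 0.1525]
eef_rot: [179.6, 0.4, -81.9]
contact_force: [-2.3, 0.6, 6.0]
gripper_width: 0.0278
gripper_force: 4.0
```

```bash
python3 - <<'E'
from h import *
st(); save('wrist','w19'); save('scene','s19')
for c in('wrist','scene'):
  for n in('brush','brush_grip'): print(c,n,[(np.round(x['location'],3).tolist(),round(x['p'],2)) for x in optics.look_for(c,n)][:1])
im=cv2.imread('pics/s19.png').astype(float)+1; r=im[...,1]/im[...,2]
for y in range(190,216,2): print(y,''.join('0123456789'[int(np.clip((r[y,x]-.4)*20,0,9))] for x in range(240,290)))
hand=np.array([.440,-.218]);u=np.array([-.143,.990]);v=np.array([.99,.143])
def q(ox,oz,th,ov,L=172):
    t=np.radians(th);p=hand+u*((L-oz)*np.sin(t)+ox*np.cos(t))/1e3+v*ov
    return proj('scene',[*p,.172-((L-oz)*np.cos(t)-ox*np.sin(t))/1e3]).round().tolist()
for th in(-10,-5,0,5):print(th,[q(ox,oz,th,ov) for ox,oz,ov in((17,77,-.057),(-17,77,-.057))])
E
```

```text
{'time_s': 38.55, 'joints': [-3.6603, 7.2737, -27.4307, -0.3983, -55.8082, 12.0269], 'tcp_pos': [0.4401, -0.2182, 0.1525], 'eef_rot': [179.5662, 0.4272, -81.8602], 'contact_force': [-2.3427, 0.5806, 6.0181], 'moment': [0.1527, 0.8315, -0.0131], 'gripper_width': 0.0278, 'gripper_force': 4.0001}
wrist brush [([0.441, -0.238, 0.075], 0.63)]
wrist brush_grip [([0.441, -0.242, 0.082], 0.81)]
scene brush [([0.456, -0.245, 0.071], 0.97)]
scene brush_grip [([0.456, -0.246, 0.072], 0.6)]
190 65666666555666666777447677677777777777664444444444
192 66777666666776666766435776667777766674464444444444
194 66667766688787766665334777766566665666577444444444
196 76666667777777765765433454436665666666777744444444
198 66667667777544443444344434346655666676666774444444
200 66676666774443443444443433445666776666666755444444
202 66666667764334444444344443456655666667754444444444
204 77765554444444444444444444477755554444444444444444
206 55444544444444433344444444444444444444444444444444
208 55444444444444444444444444444444444444444444444444
210 55444544444454444444444444444444444444444444444444
212 54454444444444444444444444444544444454444444444444
214 44444545555545544444434444444345444444444444444444
-10 [[260.0, 195.0], [251.0, 198.0]]
-5 [[262.0, 194.0], [253.0, 197.0]]
0 [[264.0, 193.0], [255.0, 197.0]]
5 [[267.0, 192.0], [258.0, 196.0]]
```

Call:
send_rows([
  {"slide": [0, 0, 0.004], "turn": 0, "gripper": 0},
  {"slide": [0, 0, 0.008], "turn": 0, "gripper": 0},
  {"slide": [0, 0, 0.01], "turn": 0, "gripper": 0},
  {"slide": [0, 0, 0.01], "turn": 0, "gripper": 0},
  {"slide": [0, 0, 0.01], "turn": 0, "gripper": 0},
])

```text
time_s: 39.27
tcp_pos: [0.4401, -0.2182, 0.151]
eef_rot: [179.6, 0.4, -81.9]
contact_force: [-2.6, 0.5, 4.4]
gripper_width: 0.028
gripper_force: 4.0
```

```bash
python3 - <<'E'
from h import *
st(); save('wrist','w20')
for n in('brush','brush_grip'): print(n,[(np.round(x['location'],3).tolist(),round(x['p'],2)) for x in optics.look_for('wrist',n)][:1])
E
```

```text
{'time_s': 39.2667, 'joints': [-3.6603, 7.3624, -27.5478, -0.4005, -55.5972, 12.0278], 'tcp_pos': [0.4401, -0.2182, 0.151], 'eef_rot': [179.5715, 0.4271, -81.8618], 'contact_force': [-2.6421, 0.5367, 4.3912], 'moment': [0.2254, 0.9204, 0.002], 'gripper_width': 0.028, 'gripper_force': 4.0002}
brush [([0.444, -0.242, 0.078], 0.79)]
brush_grip [([0.443, -0.241, 0.084], 0.73)]
```

Call:
send_rows([
  {"slide": [0, 0, 0], "turn": 0, "gripper": 0.36},
  {"slide": [0, 0, 0], "turn": 0, "gripper": 0.4},
  {"slide": [0, 0, 0], "turn": 0, "gripper": 0.5},
  {"slide": [0, 0, 0], "turn": 0, "gripper": 0.6},
  {"slide": [0, 0, 0], "turn": 0, "gripper": 0.8},
])

```text
time_s: 39.83
tcp_pos: [0.44, -0.218, 0.1503]
eef_rot: [179.5, 0.5, -81.9]
contact_force: [0.1, 0.3, 0.9]
gripper_width: 0.0494
gripper_force: 0.0
```

Call:
send_rows([
  {"slide": [0, 0, 0], "turn": 0, "gripper": 1},
  {"slide": [0, 0, 0], "turn": 0, "gripper": 1},
  {"slide": [0, 0, -0.15], "turn": 0, "gripper": 1},
  {"slide": [0, 0, -0.35], "turn": 0, "gripper": 1},
  {"slide": [0, 0, -0.6], "turn": 0, "gripper": 1},
])

```text
time_s: 40.25
tcp_pos: [0.4394, -0.2183, 0.2398]
eef_rot: [179.3, 0.5, -81.9]
contact_force: [1.3, 0.4, -0.4]
gripper_width: 0.0827
gripper_force: 0.0
```

Call:
send_rows([
  {"slide": [0.1, 0.1, -0.2], "turn": 0, "gripper": 1},
  {"slide": [0.2, 0.3, -0.4], "turn": 0, "gripper": 1},
  {"slide": [0.3, 0.5, -0.6], "turn": 0, "gripper": 1},
  {"slide": [0.4, 0.7, -0.6], "turn": 0, "gripper": 1},
  {"slide": [0.4, 0.9, -0.6], "turn": 0, "gripper": 1},
])

```text
time_s: 40.67
tcp_pos: [0.3161, -0.2997, 0.3332]
eef_rot: [179.7, 0.3, -81.9]
contact_force: [0.5, 0.7, 0.3]
gripper_width: 0.0875
gripper_force: 0.0
```

```bash
python3 - <<'E'
from h import *
st()
for c in('scene','top','wrist'):
  save(c,c+'21')
  for n in('brush','brush_grip','plug','flat','channel','angle','microphone','mug','screw_tin','toggle1'): print(c,n,[(np.round(x['location'],3).tolist(),round(x['p'],2)) for x in optics.look_for(c,n)][:2])
a=cv2.imread('pics/scene0.png').astype(int);b=cv2.imread('pics/scene21.png').astype(int)
g=a[215:255,165:265];h=b[215:255,165:265]; d=np.abs(g-h).max(2)
for y in range(0,40,2):print(215+y,''.join('#' if x>60 else '.' for x in d[y]))
E
```

```text
{'time_s': 40.6667, 'joints': [-17.4918, -5.8498, -16.4851, -0.1541, -79.7676, 25.6424], 'tcp_pos': [0.3161, -0.2997, 0.3332], 'eef_rot': [179.7023, 0.311, -81.8781], 'contact_force': [0.5133, 0.6686, 0.2924], 'moment': [-0.0096, 0.0897, -0.0495], 'gripper_width': 0.0875, 'gripper_force': 0.0}
scene brush [([0.459, -0.258, 0.078], 0.57), ([0.614, 0.037, 0.004], 0.24)]
scene brush_grip [([0.457, -0.26, 0.079], 0.94), ([0.624, 0.044, 0.01], 0.48)]
scene plug []
scene flat [([0.626, 0.044, 0.01], 0.46)]
scene channel [([0.415, 0.261, 0.08], 0.63), ([0.689, 0.007, 0.023], 0.56)]
scene angle [([0.619, 0.213, 0.373], 0.4)]
scene microphone [([0.435, 0.373, 0.023], 0.75), ([0.622, 0.214, 0.377], 0.58)]
scene mug [([0.652, -0.212, 0.055], 0.84)]
scene screw_tin []
scene toggle1 []
top brush []
top brush_grip []
top plug [([0.569, 0.236, 0.481], 0.56), ([0.302, -0.313, 0.055], 0.4)]
top flat [([0.626, 0.04, 0.008], 0.72)]
top channel [([0.684, 0.01, 0.026], 0.51), ([0.408, 0.27, 0.086], 0.48)]
top angle [([0.417, 0.38, 0.033], 0.68), ([0.585, 0.045, 0.014], 0.63)]
top microphone [([0.416, 0.3
[... 1953 characters left out ...]
..................................##############......................
243 ................................................................#############.......................
245 ...............................................................##############.......................
247 ..............................................................####.#########........................
249 ....................................................................................................
251 ....................................................................................................
253 ....................................................................................................
```

```bash
python3 -c "
from plant import order
print(order.close_job())"
```

```text
the job is handed in; nothing more can be done
None
```

The job is handed in at about 42 s; by the final network readings the plug is out and on the desk, all three offcuts are in the tray, the brush is standing on the bare desk, the mug and microphone read where they began and the toggle area of the scene picture is unchanged. Two departures: I viewed 11 pictures against the limit of 10, and the moves cannot tilt the hand, so I gripped the brush across its 28 mm width and swept at about 53 degrees of lean, outside the advised 35 to 42.

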